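# Feed a slide box into the UV steriliser with a push stick

## Robot

A 6-joint arm with a two-finger parallel gripper is mounted at the origin on the work surface; the furniture and walls round the work are solid. World frame = base frame: x ahead of the robot, y to its left, z up, the work surface at z = 0. Lengths are in mm, angles in rad, forces in N, time in s.
With the tool pointing down it reaches from about 300 to 775 mm from the base axis. Payload 14.6 kg.
Tool frame: the origin (TCP) lies midway between the tips of the shut fingers; the grasp point (between the pads) lies 19 mm behind it (manip.tcp_to_grasp is the distance from the TCP to the grasp point, in mm); z points along the fingers, x is the direction in which the jaws open and shut, and the axes are right-handed (so a half turn about z gives the same grasp; the last joint's range is limited). The gripper opens to 94 mm and grips with 3 to 60 N. Pads are 16 mm wide; open, the fingers measure 119 mm over their backs; the gripper's body (75 mm by 177 mm) begins 78 mm behind the grasp point.
Start: joints at [-1.359, 0.3, 1.521, -0, 1.321, -0.067], TCP at [151.354, -528.754, 180.746] pointing down, gripper open.
Joint ranges: [-3.03, 3.03], [-0.79, 2.21], [0.23, 2.52], [-1.04, 4.18], [0, 3.07], [-2.55, 2.55]. Speed limits (rad/s): [2.22, 2.22, 2.57, 3.14, 3.14, 3.14].

## Interface

Orientations are given as [roll, pitch, yaw] about the fixed x, y, z axes, in that order (R = Rz(yaw) Ry(pitch) Rx(roll)).
In Python, from cell import manip gives the robot as it stands.
- The arm moves only by the tool arm_command, never from a script. Its argument "steps" is a list of rows, each a list of 3 entries, a list of its own where there are three numbers: the opening, from 0 (shut) to 1 (fully open), then the shift along the tool's x, y, z in cm, then the turn about the tool's z in rad. A call has 1 to 5 rows; each row shifts and turns the commanded pose from where the row before left it, along the tool's axes as they then stand; what a row does not reach is not made up. A row lasts 1/12 s, in which the tool goes at most 41.7 mm and 7.16 degrees, less where a joint would pass 70% of its speed; a pose out of reach is approached as far as the arm can. A call with a gripper value outside its range is refused whole. The fingers move at their own pace and stop on an object; "force" is the grip in N (left out, the last holds). Time passes only in rows, so rows that do not move let the fingers close. It gives the time, the measured TCP pose, the force and the opening at its end, in the units of the state.
- manip.read_state(): the state, without advancing time (a new reading comes with each control period).
- manip.camera(name): name is "scene" or "top" or "wrist"; returns (picture, depth): 400x640x3 uint8, red, green, blue; 400x640 float32, mm along the optical axis (not along the pixel's ray), 0 where there is no reading.
- manip.calibration(name): a dict with "fx", "fy", "cx", "cy" (pixels), "R" (3x3) and "t" (3): a world point X has camera coordinates R X + t; the wrist camera has in their place "tool_from_camera" (4x4, takes a point from camera to tool coordinates, whose origin is the TCP and whose axes are the tool frame's). Camera axes: x right, y down, z forward; pixel columns grow to the right and rows downward; lengths in mm; the calibration is good to about 2 mm. A picture is of the moment at which its call begins: read the wrist's pose just before it. calibration takes no time and is no camera call.
- manip.sign_off(): hands the job in, once; it reports no verdict.
The state is a dict: "clock": time; "joints": joint angles; "qd": joint speeds; "effort": joint torques, N m; "eef_pos": TCP position; "eef_rot": TCP orientation; "wrist_force": force on the tool from outside, world axes, zero at the start; "moment": the same for the moment, N m; "finger_gap": finger opening in mm.
Only numpy, scipy, OpenCV 4.12 (cv2) and the standard library are available. Lean on these libraries where they do the work, as an engineer would, in place of code of your own. Each camera call takes 0.05 s, during which the arm holds its last target.

## Task

Set the slide box lengthwise on the metal bed in front of the low guard opening of the UV steriliser, then take the push stick by its raised grip and, with its foot behind the box, push the box through the opening until it presses firmly, but without force beyond that, on the sprung stop hidden inside. The gripper must not touch the box once any of it is under the guard. Leave the box in there and lay the push stick back flat on the bench, off the steriliser's bed; do not disturb the petri dishes, the carton or the dropper bottle.

Things in the scene. Friction and masses are not known exactly. Their poses are not given: they have to be found in the camera images.
- steriliser: UV steriliser, fixed: white opaque hood 185 long, 130 wide, 60 high, on an aluminium bed plate 100 wide, 6 thick, that also runs 135 out in front. Origin: on the bench under the middle of the mouth (hood's front face). x = feed direction into the hood, y = left across the bed, z up. Bed in front: x -135 to 0; hood: x 0 to 185.
- mouth (a point): middle of the mouth, the low guard opening, 20 above the bench; axes as the steriliser's. Opening and straight channel behind it: 46 wide, 28 high (z 6 to 34 above the bench). Two thin steel guides, 26 high, flare from the mouth to about 45 either side at 38 in front of it, and centre the box. Hidden inside is a stop across the channel, its pad face 100 to 150 past the mouth, different each time.
- bed (a point): middle of the bed's top in front of the guides, 88 before the mouth, 6 above the bench; axes as the steriliser's. The hidden stop's rubber pad gives on a spring: 2 N per mm, 9 mm of travel. A push of 7 to 15 N on it is firm; over 25 N strains it. The box slides with about 1 N.
- slide_box_center (a point): the slide box: a closed white carton 78 long, 31 wide, 20 high, about 150 g, lying flat on the bench. Point: its centre (10 above its underside). Its y axis is along its length (either end may lead), x across its width, z up. It fits the channel only lengthwise.
- stick_grip (a point): the push stick's grip: a light wooden stick 195 long; at its rear a raised grip 60 long, 16 wide, top 47 above the underside. Point: the middle of the grip's length and width, 32 above the stick's underside. x = along the stick to its front, z up. The blade ahead of the grip is 16 wide and 14 high; the stick ends 35 behind this point and 166 ahead of it. About 110 g.
- stick_tip (a point): the front face of the push stick's foot, which pushes: 30 wide, 18 high; point in the middle of that face, 9 above the underside, 166 ahead of the grip point; same axes as the grip.
- push_stick: the push stick as a whole; origin on its underside below the middle of the grip, x to the front, z up.
- slide_box: the slide box as a whole; origin at the centre of its underside, axes as at its centre.
- petri_stack: bystander: stack of clear petri dishes, 90 across, 43 high; origin at the centre of its underside. Leave alone.
- reagent_box: bystander: upright reagent carton 41x70x62; origin at the centre of its underside. Leave alone.
- dropper_bottle: bystander: white dropper bottle 36 across, 74 high, origin at the centre of its underside. Leave alone.
Things that resemble listed ones, but are neither listed nor needed, are in the scene too. Of the things that look like the push_stick, the larger one is meant.

How it is judged:
By the outcome, as a careful person would: the job done as asked, in the order asked, and still so for the second after the job is handed in, with the robot touching nothing.
It also fails if it takes over 59 s, if anything falls off the work surface, if the arm or the gripper's body presses on something with over 40 N, if the wrist force passes 120 N, or if a joint passes its speed limit or range.

## Working session

There is one attempt and no reset: what is moved stays moved. The work goes in short steps, Python scripts to look and compute and a tool call to move; the robot and the scene stay as the last step left them, time stands still between calls to the robot, and variables do not carry over. Pictures are saved under pics/ and viewed, and the job is handed in when it is done.

Besides the shell and the picture viewer there is one more tool, called after ">>>" as a command line: name --argument value ..., lists and objects as JSON in quotes. arm_command: Moves the arm, as the interface text tells. Its arguments: {"type":"object","properties":{"steps":{"type":"array","items":{"type":"array"}},"force":{"type":"number"}},"required":["steps"]}

```bash
ls; mkdir -p pics
python3 - <<'E'
from cell import manip
import cv2,numpy as np
print(manip.read_state())
for n in ["scene","top"]:
    p,d=manip.camera(n); cv2.imwrite(f"pics/{n}0.png",p[:,:,::-1]); np.save(f"pics/{n}0.npy",d); print(n,manip.calibration(n))
print(manip.calibration("wrist"))
E
```

```text
pics
{'clock': 0.0, 'joints': array([-1.35860352e+00,  3.00486601e-01,  1.52159192e+00, -5.40544364e-05,
        1.32069693e+00, -6.66401781e-02]), 'qd': array([-8.20433937e-04, -1.06855136e-03,  4.00596564e-05, -2.05794972e-04,
        8.74664738e-04, -1.07101728e-05]), 'effort': array([-1.36297320e-03, -5.31805944e+01, -3.52735555e+01,  7.07765669e-02,
        2.44184292e-02, -9.08290872e-05]), 'eef_pos': array([ 151.27691561, -528.47735339,  180.17326035]), 'eef_rot': array([-3.14156613e+00,  1.18366538e-03, -1.29194991e+00]), 'wrist_force': array([-1.31363455, -0.1825713 , -0.17092882]), 'moment': array([-0.02594272, -0.02242254,  0.04052369]), 'finger_gap': 94.3913338680679}
scene {'fx': 415.5883582393479, 'fy': 415.5883582393479, 'cx': 316.51551555572865, 'cy': 193.91237646714208, 'R': array([[-0.82849834, -0.55949107, -0.02366918],
       [-0.25027978,  0.40776464, -0.87811618],
       [ 0.50094962, -0.72159389, -0.47786163]]), 't': array([416.01737171, 221.22435307, 701.65859988])}
top {'fx': 505.03992478371316, 'fy': 505.03992478371316, 'cx': 328.0072854909955, 'cy': 184.2424221500521, 'R': array([[-2.28795842e-02, -9.99735444e-01, -2.35930382e-03],
       [-9.97368005e-01,  2.29876843e-02, -6.87650237e-02],
       [ 6.88010664e-02,  7.79778998e-04, -9.97630094e-01]]), 't': array([ -86.48713536,  575.23707882, 1169.54758809])}
{'fx': 349.3408220064392, 'fy': 349.3408220064392, 'cx': 318.41792360563085, 'cy': 202.0326206103375, 'tool_from_camera': array([[ 9.99999946e-01,  1.02896317e-04, -3.10516202e-04,
        -1.44002784e+00],
       [-2.36563776e-05,  9.69502418e-01,  2.45081743e-01,
        -7.20590537e+01],
       [ 3.26264218e-04, -2.45081723e-01,  9.69502369e-01,
        -2.03877654e+02],
       [ 0.00000000e+00,  0.00000000e+00,  0.00000000e+00,
         1.00000000e+00]])}
```

View pics/scene0.png

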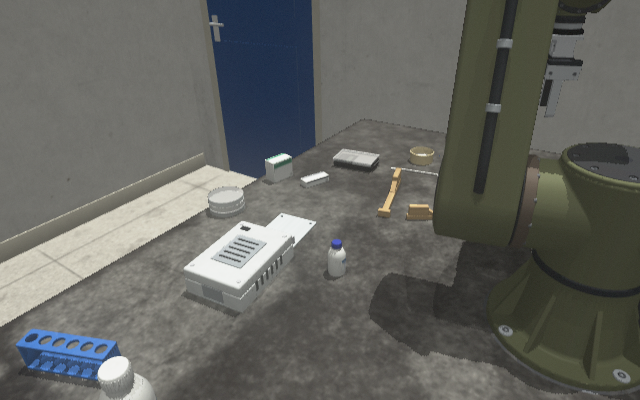

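View pics/top0.png

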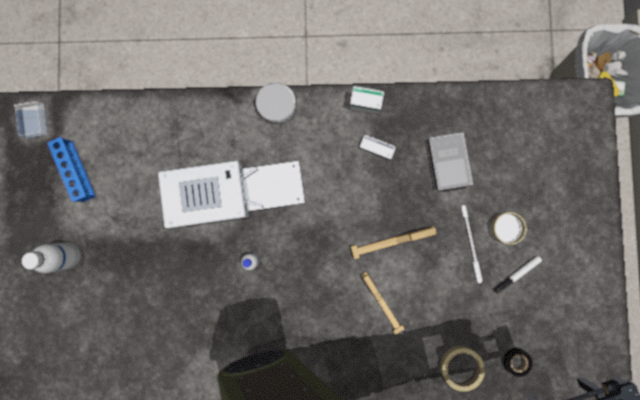

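Candidates for the push stick: the one at top-view (395,242), about 85 px ≈ 195 mm long, and the one at (383,303), about 65 px ≈ 148 mm. The first fits the description. The slide box is the white carton at (378,147). I'll enlarge to confirm.

Run:
```python
import cv2
p=cv2.imread("pics/top0.png")
cv2.imwrite("pics/c1.png",cv2.resize(p[200:340,340:450],None,fx=5,fy=4.2,interpolation=cv2.INTER_CUBIC)[:600])
cv2.imwrite("pics/c1.png",cv2.resize(p[215:345,340:450],None,fx=4.5,fy=4.5,interpolation=cv2.INTER_CUBIC))
cv2.imwrite("pics/c2.png",cv2.resize(p[80:235,235:405],None,fx=3.8,fy=3.8,interpolation=cv2.INTER_CUBIC))
p=cv2.imread("pics/scene0.png")
cv2.imwrite("pics/c3.png",cv2.resize(p[140:310,170:330],None,fx=3.5,fy=3.5,interpolation=cv2.INTER_CUBIC))
cv2.imwrite("pics/c4.png",cv2.resize(p[140:240,260:440],None,fx=4.4,fy=4.4,interpolation=cv2.INTER_CUBIC))
```

```text
(no output)
```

View pics/c1.png

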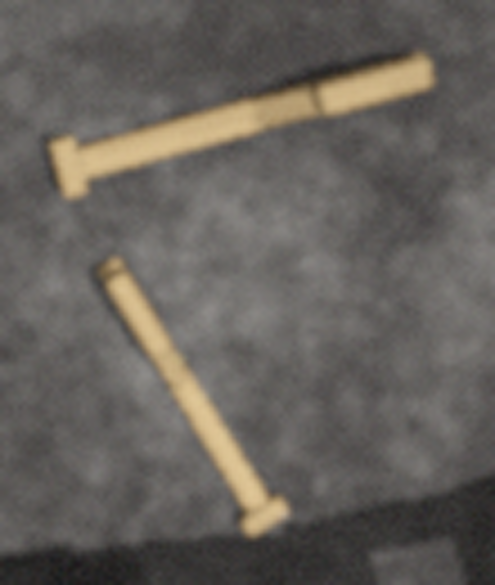

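View pics/c2.png

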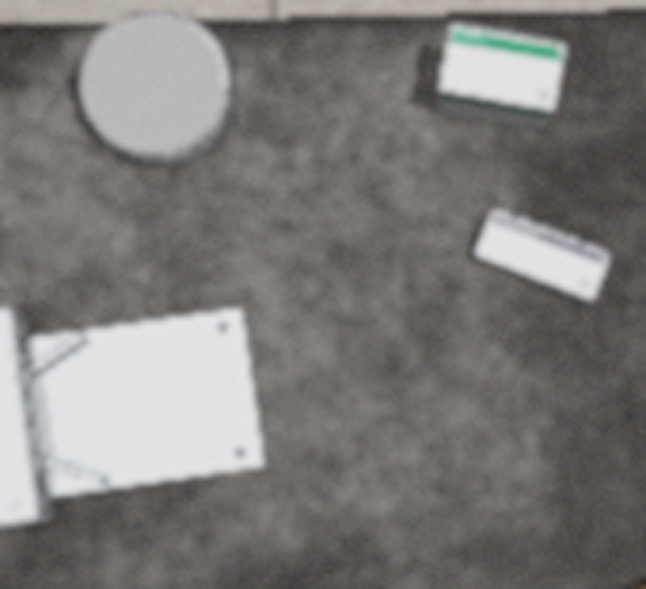

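View pics/c3.png

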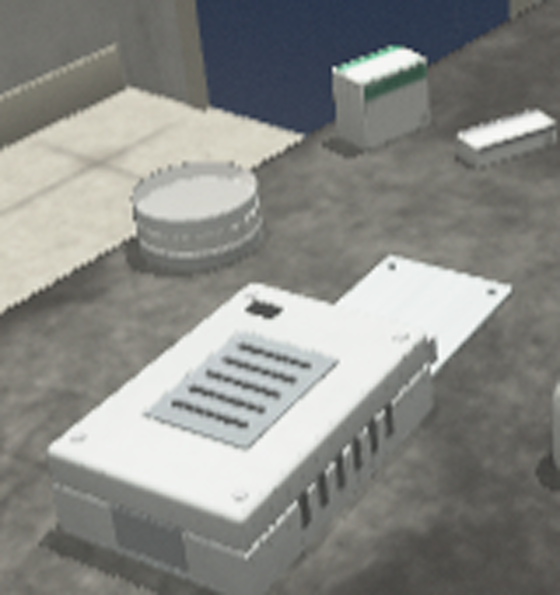

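View pics/c4.png

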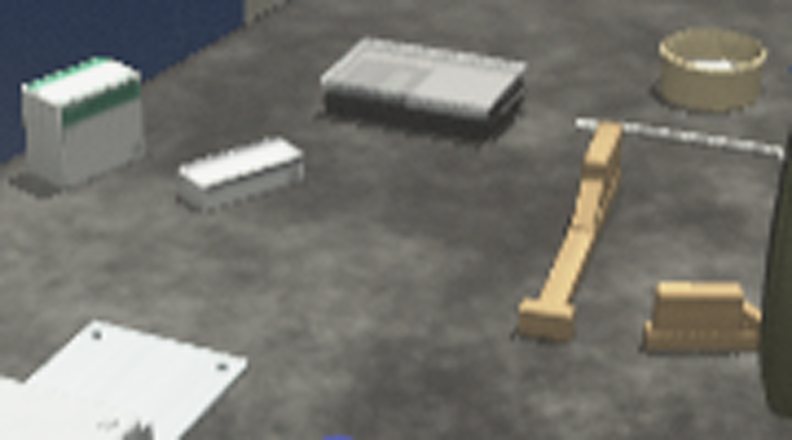

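The larger stick's foot is at crop (70,167) and its grip at (375,85). The smaller one is the decoy. The slide box, carton, dishes and bed front edge are all clear. Next I'll measure with back-projected depth from both cameras.

```bash
cat > h.py <<'E'
import numpy as np,cv2
from cell import manip
def cloud(n,d,c=None):
    c=c or manip.calibration(n)
    v,u=np.mgrid[0:400,0:640]
    P=np.stack([(u-c['cx'])/c['fx']*d,(v-c['cy'])/c['fy']*d,d],-1)
    if 'R' in c: W=(P-c['t'])@c['R']
    else:
        T=c['tool_from_camera']; W=P@T[:3,:3].T+T[:3,3]
    W[d<=0]=np.nan
    return W
def ray(n,u,v,z):
    c=manip.calibration(n); o=-c['R'].T@c['t']
    d=c['R'].T@np.array([(u-c['cx'])/c['fx'],(v-c['cy'])/c['fy'],1]); return o+d*(z-o[2])/d[2]
def rect(W,m):
    pts=W[m][:,:2].astype(np.float32); return cv2.minAreaRect(pts)
E
python3 - <<'E'
from h import *
W=cloud("top",np.load("pics/top0.npy")); Ws=cloud("scene",np.load("pics/scene0.npy"))
v,u=np.mgrid[0:400,0:640]
def box(W,u0,u1,v0,v1,z0,z1,name):
    m=(u>=u0)&(u<=u1)&(v>=v0)&(v<=v1)&(W[...,2]>z0)&(W[...,2]<z1)
    print(name,m.sum(),np.median(W[m],0).round(1),[np.round(a,1) for a in rect(W,m)])
g=W[150:180,320:350];print("bench z",np.nanmedian(g[...,2]))
box(W,350,405,125,165,10,40,"box")
box(W,250,310,155,215,2,25,"bed")
box(W,150,250,150,235,45,80,"hood")
box(W,340,445,220,265,6,60,"stick")
box(W,340,445,220,265,38,60,"grip")
box(W,343,363,240,265,6,30,"foot")
box(W,345,390,80,115,45,80,"carton"); box(W,250,300,80,130,30,60,"petri"); box(W,235,265,245,275,50,90,"drop")
print("SCENE bench",np.nanmedian(Ws[215:225,240:250],(0,1)), np.nanmedian(Ws[200:206,350:360,2]))
box(Ws,298,332,168,190,8,40,"box")
box(Ws,370,405,165,222,6,60,"stick");box(Ws,370,405,165,222,40,60,"grip")
box(Ws,375,395,204,220,6,30,"foot")
box(Ws,180,300,215,300,50,80,"hood")
box(Ws,275,320,210,245,2,20,"bed")
for nm,x,y,z in [("bedFL",243,308,6),("bedFR",265,467,6),("holeL",223,327,6),("holeR",240,453,6),("gL",88,340,32),("gR",105,480,32),("gl0",35,378,32),("gr0",45,458,32)]:
    print(nm,ray("top",(x+.5)/3.8-.5+235,(y+.5)/3.8-.5+80,z).round(1))
for nm,x,y,z in [("bedS_L",390,255,6),("bedS_R",512,288,6),("holeL",392,266,6),("holeR",492,292,6)]:
    print(nm,ray("scene",(x+.5)/3.5-.5+170,(y+.5)/3.5-.5+140,z).round(1))
E
```

```text
bench z -0.34567130732711693
box 443 [ 658.8 -219.5   19.6] [array([ 659. , -219.4]), array([77.8, 32.1]), np.float64(67.3)]
bed 2239 [573.7  22.5   5.6] [array([575.4,  15.2]), array([143.9, 143.7]), np.float64(88.7)]
hood 4635 [554.  187.2  58.2] [array([554.8, 187.8]), array([130.2, 189.1]), np.float64(6.8)]
stick 665 [ 436.4 -251.6   16.9] [array([ 432.5, -257.3]), array([206.6,  88.8]), np.float64(83.5)]
grip 185 [ 452.3 -314.    45.7] [array([ 452.2, -314.8]), array([16.1, 60.1]), np.float64(14.1)]
foot 109 [ 415.1 -163.8   15.9] [array([ 412.9, -165.3]), array([26. , 28.4]), np.float64(89.3)]
carton 582 [ 766.1 -193.8   61.6] [array([ 767.6, -194.3]), array([70.1, 42.2]), np.float64(78.3)]
petri 1171 [768.2  17.9  42.6] [array([768.8,  18.1]), array([88.8, 88.9]), np.float64(3.0)]
drop 158 [399.2  82.3  59.4] [array([397.9,  83.6]), array([29.8, 31.7]), np.float64(68.7)]
SCENE bench [688.42296402  37.10952751   1.54953636] 1.3448013855831205
box 253 [ 653.1 -212.5   20.3] [array([ 657.3, -218.8]), array([81. , 36.6]), np.float64(66.3)]
stick 420 [ 433.6 -259.2   16.9] [array([ 479.3, -278.3]), array([ 96. , 283.5]), np.float64(16.9)]
grip 75 [ 446.4 -302.7   47.3] [array([ 449.6, -311.9]), array([16.8, 59.2]), np.float64(13.8)]
foot 120 [ 412.  -157.6   15. ] [array([ 416.8, -173. ]), array([29.5, 49.1]), np.float64(25.0)]
hood 4044 [543.6 207.2  58.8] [array([553.3, 190.2]), array([132.3, 187.3]), np.float64(6.6)]
bed 799 [562.9   0.7   6.7] [array([560.7,  -2.3]), array([111.5, 159.6]), np.float64(33.8)]
bedFL [632.1 -30.6   6. ]
bedFR [531.8 -42.5   6. ]
holeL [620.4 -17.8   6. ]
holeR [540.9 -27.    6. ]
gL [611.5  63.5  32. ]
gR [525.2  54.2  32. ]
gl0 [588.8  96.3  32. ]
gr0 [539.5  90.8  32. ]
bedS_L [628.9 -30.    6. ]
bedS_R [530.5 -39.8   6. ]
holeL [618.3 -19.    6. ]
holeR [539.2 -28.4   6. ]
```

Results of the measurement:
- **Steriliser:** mouth about (565,97), feed yaw 96.8°. The hood rectangle and bed corners from both cameras agree within 2 mm.
- **Box:** (658.5,-219), long axis at 67°, top at z≈20.
- **Grip:** (451,-314), stick yaw 104°, top at z≈46.

All of these match the given sizes. I'll write a planner that turns a target into rows.

```bash
cat >> h.py <<'E'
def plan(target,yaw,n,cur=None,op=1.0,relyaw=None):
    """print rows from measured pose to target [x,y,z], tool yaw; tool vertical"""
    s=manip.read_state()
    p,y=(s['eef_pos'],s['eef_rot'][2]) if cur is None else (np.array(cur[:3],float),cur[3])
    dy=(yaw-y+np.pi)%(2*np.pi)-np.pi
    turn=round(-dy/n,3); rows=[]; p=np.array(p,float)
    for i in range(n):
        d=(np.array(target)-p)/(n-i)
        T=np.array([[np.cos(y),np.sin(y),0],[np.sin(y),-np.cos(y),0],[0,0,-1]])
        r=np.round(T@d/10,2); p=p+T.T@(r*10); rows.append([op,r.tolist(),turn]); y-=turn
    for i in range(0,n,5): print(rows[i:i+5])
    print("end",p.round(1),round(y,3),"turn/row deg",np.degrees(turn).round(2),"mm/row",np.linalg.norm(d).round(1))
E
python3 -c "
from h import *
plan([655,-215,150],-0.396,16)"
```

```text
[[1.0, [-1.02, -3.57, 0.19], np.float64(-0.056)], [1.0, [-0.82, -3.62, 0.19], np.float64(-0.056)], [1.0, [-0.61, -3.66, 0.19], np.float64(-0.056)], [1.0, [-0.41, -3.68, 0.19], np.float64(-0.056)], [1.0, [-0.2, -3.7, 0.19], np.float64(-0.056)]]
[[1.0, [0.01, -3.71, 0.19], np.float64(-0.056)], [1.0, [0.22, -3.7, 0.19], np.float64(-0.056)], [1.0, [0.42, -3.68, 0.19], np.float64(-0.056)], [1.0, [0.63, -3.65, 0.19], np.float64(-0.056)], [1.0, [0.83, -3.61, 0.19], np.float64(-0.056)]]
[[1.0, [1.03, -3.56, 0.19], np.float64(-0.056)], [1.0, [1.23, -3.5, 0.19], np.float64(-0.056)], [1.0, [1.42, -3.43, 0.19], np.float64(-0.056)], [1.0, [1.61, -3.34, 0.18], np.float64(-0.056)], [1.0, [1.8, -3.24, 0.19], np.float64(-0.056)]]
[[1.0, [1.98, -3.14, 0.18], np.float64(-0.056)]]
end [ 655. -215.  150.] -0.396 turn/row deg -3.21 mm/row 37.2
```

>>> arm_command --steps '[[1.0, [-1.0, -3.6, 0.2], -0.056], [1.0, [-0.8, -3.6, 0.2], -0.056], [1.0, [-0.6, -3.7, 0.2], -0.056], [1.0, [-0.4, -3.7, 0.2], -0.056], [1.0, [-0.2, -3.7, 0.2], -0.056]]' --force 30

```text
clock: 0.52
eef_pos: [310.8, -429.7, 170.5]
eef_rot: [-3.142, 0.0, -1.009]
wrist_force: [0.1, 0.7, 0.6]
finger_gap: 94.0
```

>>> arm_command --steps '[[1.0, [0.0, -3.7, 0.2], -0.056], [1.0, [0.2, -3.7, 0.2], -0.056], [1.0, [0.4, -3.7, 0.2], -0.056], [1.0, [0.6, -3.7, 0.2], -0.056], [1.0, [0.8, -3.6, 0.2], -0.056]]'

```text
clock: 0.93
eef_pos: [468.0, -330.6, 160.4]
eef_rot: [3.142, 0.0, -0.729]
wrist_force: [0.4, -1.7, 0.9]
finger_gap: 93.8
```

>>> arm_command --steps '[[1.0, [1.0, -3.6, 0.2], -0.056], [1.0, [1.2, -3.5, 0.2], -0.056], [1.0, [1.4, -3.4, 0.2], -0.056], [1.0, [1.6, -3.3, 0.2], -0.056], [1.0, [1.8, -3.2, 0.2], -0.056]]'

```text
clock: 1.35
eef_pos: [624.2, -232.6, 150.2]
eef_rot: [3.142, 0.001, -0.449]
wrist_force: [-1.1, 0.5, -0.1]
finger_gap: 94.0
```

>>> arm_command --steps '[[1.0, [2.0, -3.1, 0.2], -0.056], [1.0, [0, 0, 0], 0]]'

```text
clock: 1.52
eef_pos: [657.8, -210.5, 146.5]
eef_rot: [-3.141, 0.002, -0.388]
wrist_force: [0.0, -0.3, -1.0]
finger_gap: 93.9
```

```bash
cat >> h.py <<'E'
def wrist(name):
    s=manip.read_state(); p,d=manip.camera("wrist"); cv2.imwrite(f"pics/{name}.png",p[:,:,::-1])
    from scipy.spatial.transform import Rotation as Ro
    R=Ro.from_euler('xyz',s['eef_rot']).as_matrix()
    W=cloud("wrist",d)@R.T+s['eef_pos']; np.save(f"pics/{name}.npy",W); return s,W
def wray(s,u,v,z):
    from scipy.spatial.transform import Rotation as Ro
    c=manip.calibration("wrist");T=c['tool_from_camera'];R=Ro.from_euler('xyz',s['eef_rot']).as_matrix()
    o=R@T[:3,3]+s['eef_pos']; d=R@T[:3,:3]@np.array([(u-c['cx'])/c['fx'],(v-c['cy'])/c['fy'],1]); return o+d*(z-o[2])/d[2]
E
python3 - <<'E'
from h import *
s,W=wrist("w1"); print(s['eef_pos'],s['eef_rot'])
m=(abs(W[...,0]-658)<60)&(abs(W[...,1]+219)<60)&(W[...,2]>12)&(W[...,2]<30)
print(m.sum(),np.median(W[m],0),rect(W,m), np.argwhere(m).min(0),np.argwhere(m).max(0))
E
```

```text
[ 657.8011878  -210.52031741  146.53500078] [-3.14079508e+00  2.05752383e-03 -3.88135041e-01]
2510 [ 660.50007397 -216.06158425   20.30653603] ((659.9589233398438, -218.0903778076172), (77.87820434570312, 30.838321685791016), 67.25970458984375) [157 308] [235 340]
```

View pics/w1.png

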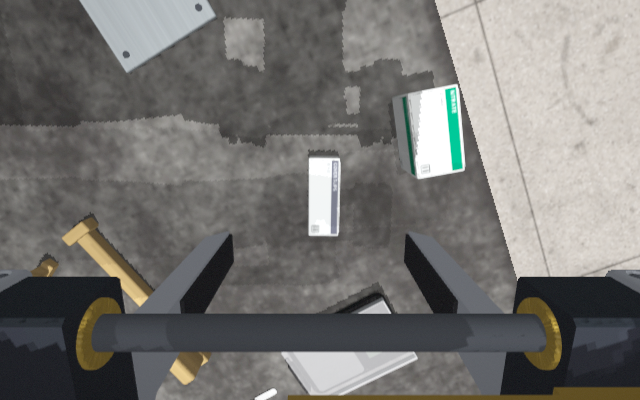

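The box sits at wrist pixels (308–340, 157–235). It measures (660,-218), 77.9×30.8 mm, with its top at 20.3, so all views agree. Descending with the fingers partly shut to keep clear of the carton.

```bash
python3 -c "
from h import *
plan([660,-218.1,4],-0.397,5,op=0.6)"
```

```text
[[0.6, [0.12, 0.07, 2.86], np.float64(0.001)], [0.6, [0.12, 0.07, 2.86], np.float64(0.001)], [0.6, [0.12, 0.08, 2.85], np.float64(0.001)], [0.6, [0.12, 0.07, 2.86], np.float64(0.001)], [0.6, [0.11, 0.07, 2.85], np.float64(0.001)]]
end [ 660. -218.    4.] -0.397 turn/row deg 0.06 mm/row 28.6
```

>>> arm_command --steps '[[0.6, [0.2, 0.1, 3.5], 0.003], [0.6, [0.2, 0.1, 3.5], 0.003], [0.6, [0.1, 0.1, 3.5], 0.003], [0.6, [0.1, 0.1, 2.5], 0], [0.6, [0, 0, 1.2], 0]]'

```text
clock: 1.98
eef_pos: [656.0, -221.2, 2.7]
eef_rot: [3.141, 0.005, -0.407]
wrist_force: [0.6, 0.4, -0.6]
finger_gap: 64.3
```

>>> arm_command --steps '[[0, [0, 0, 0], 0], [0, [0, 0, 0], 0], [0, [0, 0, 0], 0], [0, [0, 0, 0], 0]]' --force 25

```text
clock: 2.32
eef_pos: [659.4, -221.4, 9.1]
eef_rot: [-3.141, -0.003, -0.405]
wrist_force: [-0.1, -0.3, 0.2]
finger_gap: 37.2
```

>>> arm_command --steps '[[0.42, [0, 0, 0.4], 0], [0.42, [0, 0, 0], 0]]'

```text
clock: 2.48
eef_pos: [658.6, -220.9, 3.0]
eef_rot: [-3.142, -0.001, -0.405]
wrist_force: [1.6, -0.5, 0.0]
finger_gap: 39.5
```

>>> arm_command --steps '[[0, [0, 0, 0], 0], [0, [0, 0, 0], 0], [0, [0, 0, 0], 0], [0, [0, 0, 0], 0]]'

```text
clock: 2.82
eef_pos: [658.5, -220.9, 2.8]
eef_rot: [3.142, -0.0, -0.405]
wrist_force: [-0.6, -0.5, 0.3]
finger_gap: 16.4
```

The gap is 16 mm, less than the box width, so I'll look.

Run:
```python
from h import *
s,W=wrist("w2"); print(s['finger_gap'],s['eef_pos'])
p,d=manip.camera("top"); cv2.imwrite("pics/top1.png",p[:,:,::-1])
p,d=manip.camera("scene"); cv2.imwrite("pics/scene1.png",cv2.resize(p[100:250,220:440,::-1],None,fx=3.5,fy=3.5))
```

```text
16.39773571415954 [ 658.53774983 -220.93030846    2.84767592]
```

View pics/w2.png

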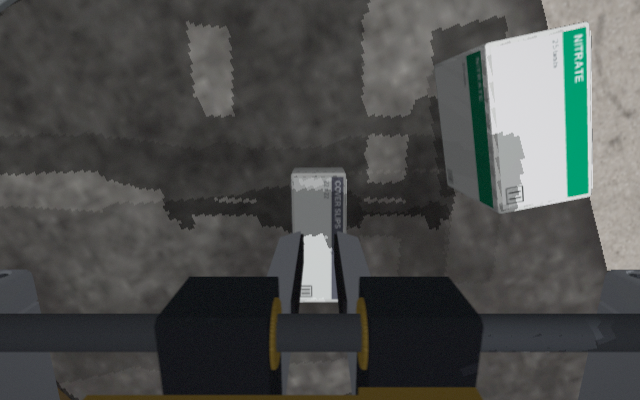

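View pics/scene1.png

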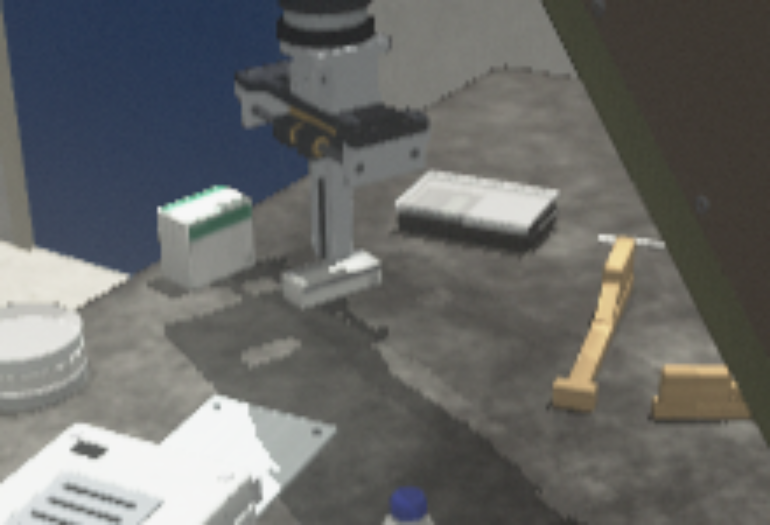

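Run:
```python
from h import *
W=np.load("pics/w2.npy")
for u,v in [(310,185),(340,200),(320,225),(320,260),(320,290),(250,200),(200,250),(360,160),(540,120)]: print(u,v,W[v,u].round(1))
m=(abs(W[...,0]-658)<60)&(abs(W[...,1]+219)<60)&(W[...,2]>12)&(W[...,2]<30)
print(m.sum(),np.median(W[m],0),rect(W,m))
s=manip.read_state();print({k:np.round(v,3) for k,v in s.items()})
p=cv2.imread("pics/w2.png");cv2.imwrite("pics/w2c.png",cv2.resize(p[150:310,240:400],None,fx=3.7,fy=3.7,interpolation=cv2.INTER_CUBIC))
```

```text
310 185 [ 668.1 -186.7   20. ]
340 200 [ 679.9 -200.7   21. ]
320 225 [ 664.2 -209.6   20.8]
320 260 [ 655.9 -229.    20.8]
320 290 [ 648.3 -246.7   20.1]
250 200 [ 6.286e+02 -1.844e+02 -3.000e-01]
200 250 [ 585.1 -201.3   -0.6]
360 160 [ 6.993e+02 -1.882e+02 -6.000e-01]
540 120 [ 767.4 -191.    63.6]
5660 [ 661.6457712  -207.72129689   20.30391731] ((659.7540283203125, -218.26242065429688), (78.47708892822266, 30.954668045043945), 67.3642578125)
{'clock': np.float64(2.967), 'joints': array([-0.376,  0.793,  1.2  ,  0.   ,  1.148,  0.029]), 'qd': array([-0.   ,  0.001,  0.001, -0.001,  0.001,  0.   ]), 'effort': array([ 4.0000e-03, -7.5740e+01, -3.2633e+01,  6.8000e-02,  1.5000e-02,
        0.0000e+00]), 'eef_pos': array([ 658.505, -220.94 ,    2.752]), 'eef_rot': array([-3.142, -0.   , -0.405]), 'wrist_force': array([ 0.394, -0.486, -0.05 ]), 'moment': array([-0.027, -0.048, -0.03 ]), 'finger_gap': np.float64(4.342)}
```

View pics/w2c.png

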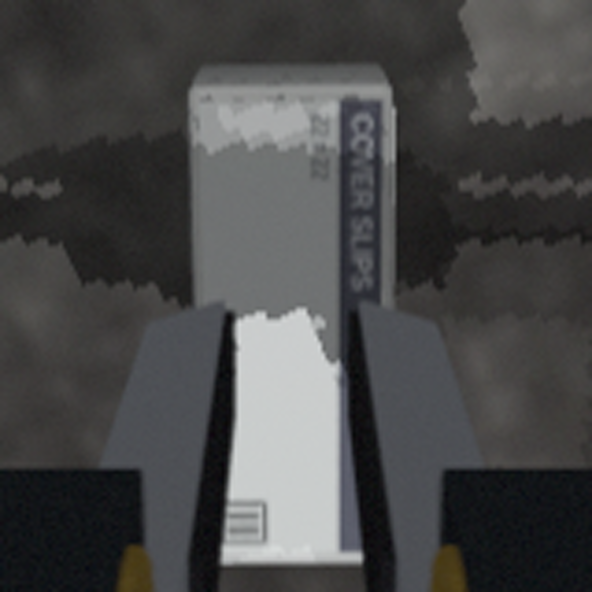

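Run:
```python
from h import *
W=np.load("pics/w2.npy")
print("w2 tcp 658.5 -220.9 2.8")
for u,v in [(294,236),(290,240),(296,240),(339,238),(345,240),(285,260),(350,260)]: print(u,v,W[v,u].round(1))
W=np.load("pics/w1.npy")
print("w1 tcp 657.8 -210.5 146.5")
for u,v in [(228,238),(220,245),(210,258),(412,238),(418,245)]: print(u,v,W[v,u].round(1))
s,W=wrist("w3");print(s['finger_gap'],s['eef_pos'])
p,d=manip.camera("scene"); cv2.imwrite("pics/scene2.png",cv2.resize(p[130:230,270:370,::-1],None,fx=6,fy=6,interpolation=cv2.INTER_CUBIC))
```

```text
w2 tcp 658.5 -220.9 2.8
294 236 [ 651.  -205.8   34.2]
290 240 [ 649.6 -205.    40.5]
296 240 [ 652.5 -206.1   41. ]
339 238 [ 672.4 -215.2   36.5]
345 240 [ 675.  -216.4   39.4]
285 260 [ 649.2 -205.1   64.8]
350 260 [ 675.4 -216.    65.7]
w1 tcp 657.8 -210.5 146.5
228 238 [ 616.8 -184.   175.7]
220 245 [ 616.8 -182.7  189.1]
210 258 [ 616.9 -182.6  205.5]
412 238 [ 706.5 -219.2  179.5]
418 245 [ 706.8 -219.2  189.7]
4.342072686159616 [ 658.50511313 -220.94049804    2.75215573]
```

View pics/w3.png

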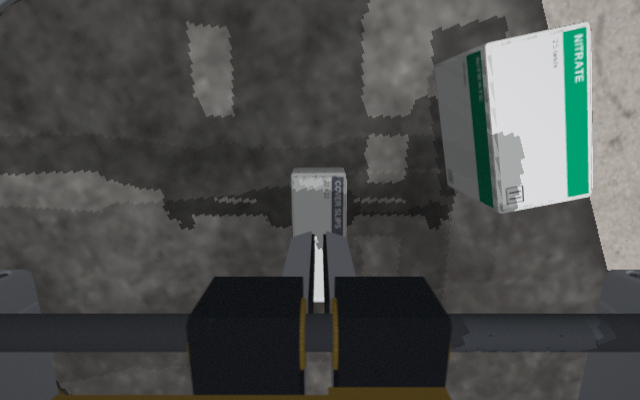

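View pics/scene2.png

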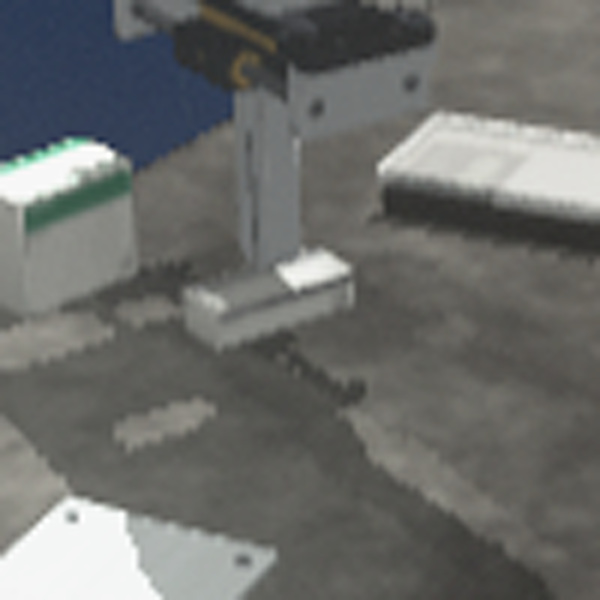

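Run:
```python
from h import *
c=manip.calibration("scene")
for z in (3,20,25,30,35,40):
    q=c['R']@np.array([660,-212,z])+c['t']; print(z,(q[0]/q[2]*c['fx']+c['cx']-270+.5)*6,(q[1]/q[2]*c['fy']+c['cy']-130+.5)*6)
p,d=manip.camera("scene"); W=cloud("scene",d)
for v in range(160,182): print(v,W[v,312:320,2].round(0))
```

```text
3 256.28969350346154 316.8796842065078
20 255.25801173272282 284.7383860136568
25 254.95185712302577 275.20036093413574
30 254.64445308026347 265.62341067257864
35 254.33579194029323 256.0072964581943
40 254.02586597616198 246.3517775633332
160 [72. 75. 77. 77. 75. 74. 74. 73.]
161 [71. 72. 75. 73. 71. 69. 69. 69.]
162 [66. 70. 71. 69. 69. 67. 66. 66.]
163 [64. 66. 68. 67. 64. 65. 64. 62.]
164 [61. 63. 62. 62. 61. 62. 61. 60.]
165 [58. 59. 61. 61. 60. 56. 58. 56.]
166 [55. 56. 57. 57. 56. 56. 54. 55.]
167 [51. 55. 55. 54. 52. 53. 52. 50.]
168 [47. 51. 52. 51. 50. 49. 48. 49.]
169 [44. 45. 48. nan 47. 47. 47. 45.]
170 [43. 43. 45. 44. 43. 43. 42. 43.]
171 [40. 40. 44. 42. 42. 42. 38. 40.]
172 [35. 37. 38. 39. 38. 36. 33. 22.]
173 [30. 35. 36. 33. 32. 29. 23. 21.]
174 [20. 32. 22. 22. 23. 20. 20. 21.]
175 [21. 22. 23. 22. 21. 22. 23. 22.]
176 [22. 23. 22. 20. 22. 21. 21. 21.]
177 [22. 21. 20. 21. 23. 22. 22. 22.]
178 [20. 21. 22. 21. 19. 21. 20. 20.]
179 [21. 20. 20. 19. 16. 16. 18. 18.]
180 [18. 17. 16. 16. 15. 15. 15. 14.]
181 [17. 15. 17. 14. 13. 10. 11.  8.]
```

Run:
```python
from h import *
print([a for a in dir(manip) if a[0]!='_'], manip.tcp_to_grasp)
W=np.load("pics/w1.npy")
print(W[225:245,224:232,2].round(0))
```

```text
['Unreachable', 'calibration', 'camera', 'read_state', 'sign_off', 'tcp_to_grasp'] 18.8
[[ -1.   0.  -1.   1.  -0.  -0.   0.  -1.]
 [ -2.   0.   0.   0.  -1.  -1.  -0.  -0.]
 [ -1.   1.  -0.  -0.   1.  -0.   0.  -0.]
 [  1.  -0.   1.  -1.  -2.  -1.  -0.   0.]
 [  0.  -1.  -1.  -1.   0.  -1.  -0.   1.]
 [  0.   0.  -1.   0.  -0.   1.   0.   0.]
 [ -1.   0.  -0.  -0.   0.  -1.  -2.  -0.]
 [ -0. 173. 172. 172. 172.  -1.  -0.   0.]
 [174. 173. 174. 174. 173. 170.  -1.  -1.]
 [176. 175. 176. 175. 173. 172. 171. 171.]
 [177. 178. 177. 175. 174. 172. 172. 172.]
 [178. 178. 177. 175. 174. 174. 175. 174.]
 [180. 179. 179. 176. 177. 175. 176. 174.]
 [181. 178. 177. 178. 176. 177. 175. 173.]
 [182. 180. 179. 179. 179. 177. 175. 173.]
 [182. 180. 180. 180. 179. 178. 176. 174.]
 [181. 183. 182. 181. 180. 178. 175. 175.]
 [183. 183. 183. 181. 179. 178. 175. 174.]
 [185. 184. 183. 183. 179. 178. 176. 174.]
 [186. 186. 183. 182. 179. 178. 176. 174.]]
```

Two cameras agree that the real fingertips sit about 25–28 mm above the reported TCP, and the fingers closed above the box without touching it. The reported z therefore has to be corrected by that amount. I'll open, lower in stages and check by depth.

>>> arm_command --steps '[[0.5, [0.1, 0, 0], -0.008], [0.5, [0, 0, 0], 0], [0.5, [0, 0, 0], 0], [0.5, [0, 0, 0], 0], [0.5, [0, 0, 0], 0]]'

```text
clock: 3.53
eef_pos: [659.4, -221.3, 2.7]
eef_rot: [-3.142, 0.0, -0.397]
wrist_force: [0.1, -0.7, -0.7]
finger_gap: 30.3
```

>>> arm_command --steps '[[0.5, [0, 0, 0], 0], [0.5, [0, 0, 0], 0], [0.5, [0, 0, 0.5], 0], [0.5, [0, 0, 0.5], 0], [0.5, [0, 0, 0], 0]]'

```text
clock: 3.95
eef_pos: [658.7, -221.1, -8.9]
eef_rot: [3.142, 0.002, -0.397]
wrist_force: [-0.6, 0.0, 0.2]
finger_gap: 46.8
```

Run:
```python
from h import *
s,W=wrist("w4");print(s['finger_gap'],s['eef_pos'],s['wrist_force'])
p,d=manip.camera("scene"); cv2.imwrite("pics/scene3.png",cv2.resize(p[130:230,270:370,::-1],None,fx=6,fy=6,interpolation=cv2.INTER_CUBIC))
```

```text
46.84691851345451 [ 658.7077159  -221.06610946   -8.86569294] [-0.6101077   0.01276772  0.21853586]
```

View pics/w4.png

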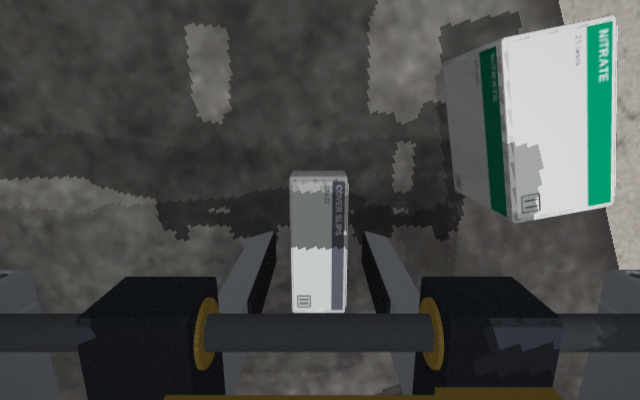

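View pics/scene3.png

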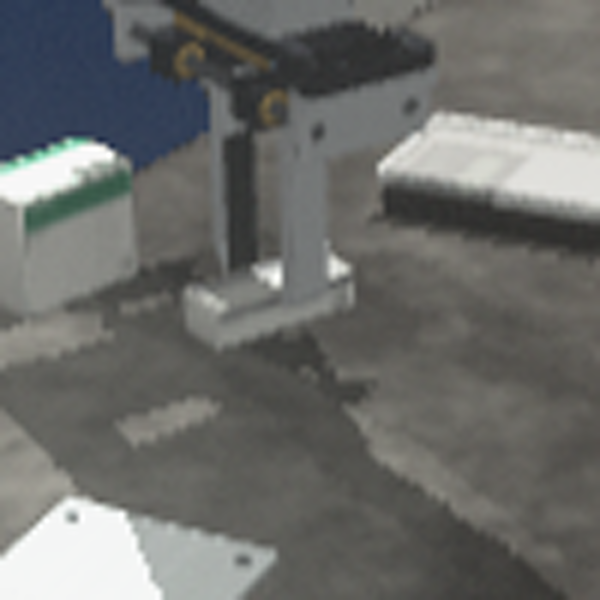

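>>> arm_command --steps '[[0.5, [0, 0, 0.5], 0], [0.5, [0, 0, 0.4], 0], [0.5, [0, 0, 0.2], 0], [0.5, [0, 0, 0], 0]]'

```text
clock: 4.38
eef_pos: [659.0, -221.2, -19.1]
eef_rot: [3.142, 0.001, -0.397]
wrist_force: [0.5, 0.5, -0.7]
finger_gap: 47.1
```

Run:
```python
from h import *
s,W=wrist("w5");print(s['finger_gap'],s['eef_pos'],s['wrist_force'])
print(W[226:240,268:276,2].round(0)); print(W[226:240,362:370,2].round(0))
```

```text
47.09396153226767 [ 659.04150658 -221.18242291  -19.10796147] [ 0.52402671  0.52313296 -0.68492181]
[[-0. -1. -0.  0. -0.  1. -0.  1.]
 [-1. -0. -0. -1. -0.  0.  0. -1.]
 [-0.  0.  0. -0.  0.  0.  1.  0.]
 [ 0. -0.  1.  0. -2.  0.  0. -0.]
 [-0. -0. -1. -1. -1.  0.  0. -1.]
 [-1. -1.  0.  0.  1. -1.  0. -1.]
 [-0.  7.  7.  7.  8. -0.  2. -1.]
 [ 8.  8.  7.  8.  6. -1.  0.  0.]
 [11. 10. 10.  9.  7.  6.  5.  0.]
 [11. 11. 12. 10.  7.  7.  8.  6.]
 [13. 14. 11. 11.  9.  8.  9.  7.]
 [14. 15. 14. 11. 10. 10. 10.  6.]
 [16. 15. 14. 11. 12. 12. 10.  8.]
 [17. 17. 15. 13. 14. 13. 11.  7.]]
[[-1.  1.  0. -1.  0. -0.  1. -0.]
 [-1. -0. -1.  1. -0. -0. -0.  1.]
 [-0. -0. -1.  0. -0. -0.  0. -0.]
 [-0.  0. -0. -0. -0. -1. -1.  0.]
 [ 1. -1. -0.  0. -1. -0. -0. -1.]
 [-0.  0. -1. -1.  0. -0.  0. -1.]
 [ 1.  0. -1.  6.  6.  7.  6. -1.]
 [ 1. -1. -1.  8.  8.  8.  8.  9.]
 [ 0.  5.  5.  7. 10. 10.  8.  9.]
 [ 6.  7.  7.  7. 11. 11. 11. 11.]
 [ 6.  9.  9. 10. 10. 13. 12. 13.]
 [ 6. 10. 10. 11. 12. 15. 14. 14.]
 [ 6. 12. 11. 12. 11. 14. 15. 16.]
 [ 7. 11. 13. 14. 12. 16. 17. 17.]]
```

The tips are at z≈6 with the reported TCP at -19, so the offset is 25 mm. Closing.

>>> arm_command --steps '[[0, [0, 0, 0.1], 0], [0, [0, 0, 0], 0], [0, [0, 0, 0], 0], [0, [0, 0, 0], 0], [0, [0, 0, 0], 0]]' --force 20

```text
clock: 4.85
eef_pos: [659.4, -221.3, -19.2]
eef_rot: [-3.142, -0.0, -0.397]
wrist_force: [0.4, 0.1, -0.7]
finger_gap: 29.5
```

>>> arm_command --steps '[[0, [0, 0, 0], 0], [0, [0, 0, 0], 0], [0, [0, 0, -0.3], 0], [0, [0, 0, -0.7], 0], [0, [0, 0, -1.0], 0]]'

```text
clock: 5.27
eef_pos: [659.0, -221.1, 0.7]
eef_rot: [3.142, 0.001, -0.397]
wrist_force: [-0.0, 0.7, -1.9]
finger_gap: 29.7
```

Grasped, gap 29.6 mm. Next I carry it over the bed.

```bash
python3 -c "
from h import *
plan([576,6.8,15],0.118,10,op=0)"
```

```text
[[0, [-1.65, -1.78, -0.14], np.float64(-0.052)], [0, [-1.55, -1.86, -0.14], np.float64(-0.052)], [0, [-1.45, -1.94, -0.14], np.float64(-0.052)], [0, [-1.35, -2.02, -0.14], np.float64(-0.052)], [0, [-1.24, -2.08, -0.15], np.float64(-0.052)]]
[[0, [-1.13, -2.15, -0.14], np.float64(-0.052)], [0, [-1.02, -2.2, -0.15], np.float64(-0.052)], [0, [-0.91, -2.25, -0.14], np.float64(-0.052)], [0, [-0.79, -2.3, -0.15], np.float64(-0.052)], [0, [-0.66, -2.33, -0.14], np.float64(-0.052)]]
end [576.    6.8  15. ] 0.123 turn/row deg -2.98 mm/row 24.3
```

>>> arm_command --steps '[[0, [-1.65, -1.8, -0.3], -0.052], [0, [-1.55, -1.85, -0.3], -0.052], [0, [-1.45, -1.95, -0.3], -0.052], [0, [-1.35, -2.0, -0.2], -0.052], [0, [-1.25, -2.1, -0.2], -0.052]]'

```text
clock: 5.68
eef_pos: [617.8, -106.3, 15.1]
eef_rot: [3.141, -0.001, -0.135]
wrist_force: [0.3, -0.1, -1.8]
finger_gap: 30.0
```

>>> arm_command --steps '[[0, [-1.15, -2.15, -0.1], -0.052], [0, [-1.0, -2.2, 0], -0.052], [0, [-0.9, -2.25, 0], -0.052], [0, [-0.8, -2.3, 0], -0.052], [0, [-0.65, -2.3, 0], -0.052]]'

```text
clock: 6.1
eef_pos: [576.4, 7.6, 16.0]
eef_rot: [3.141, -0.001, 0.126]
wrist_force: [0.4, 0.5, -2.0]
finger_gap: 30.0
```

>>> arm_command --steps '[[0, [0, 0, 0], 0], [0, [0, 0, 0], 0]]'

```text
clock: 6.27
eef_pos: [576.9, 7.3, 15.9]
eef_rot: [3.141, -0.001, 0.124]
wrist_force: [-0.4, -0.9, -0.3]
finger_gap: 29.8
```

Run:
```python
from h import *
s,W=wrist("w6");print(s['finger_gap'],s['eef_pos'],s['eef_rot'],s['wrist_force'])
p,d=manip.camera("top"); cv2.imwrite("pics/top2.png",cv2.resize(p[130:240,220:330,::-1],None,fx=5.4,fy=5.4,interpolation=cv2.INTER_CUBIC))
```

```text
29.81406285874497 [576.9036739    7.26106795  15.88044912] [ 3.14130846e+00 -1.35555551e-03  1.24185421e-01] [-0.35521549 -0.89233831 -0.28487738]
```

View pics/w6.png

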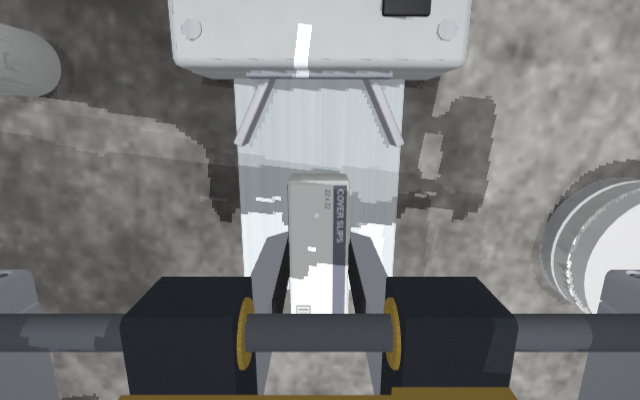

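View pics/top2.png

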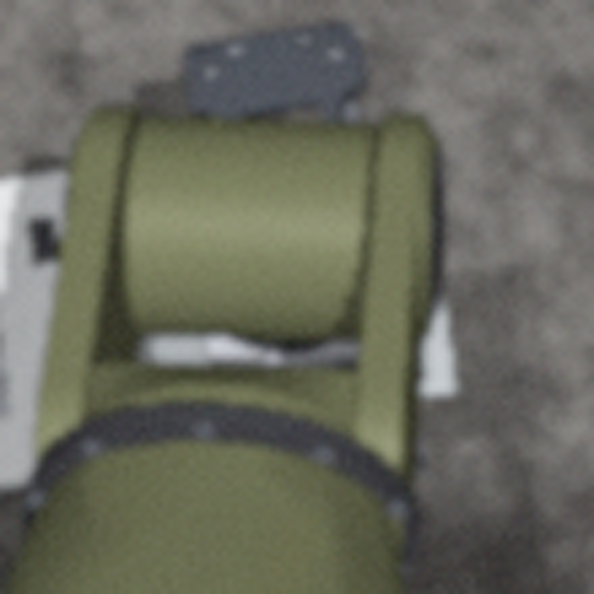

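The box centre (319,245) lies midway between the guide ends (237,142) and (402,142). I'll check the steriliser geometry from this view.

Run:
```python
from h import *
W=np.load("pics/w6.npy")
c=np.array([565.3,97.2]);f=np.array([-.118,.993]);l=np.array([-.993,-.118])
S=np.stack([(W[...,:2]-c)@f,(W[...,:2]-c)@l,W[...,2]],-1)
for u,v in [(239,142),(241,138),(400,141),(398,138),(268,85),(272,80),(370,82),(366,80),(320,72),(200,70),(440,70)]: print(u,v,S[v-1:v+2,u-1:u+2].reshape(-1,3)[np.nanargmax(S[v-1:v+2,u-1:u+2,2])].round(1))
m=(W[...,2]>52)&(W[...,2]<65)&(S[...,0]>-15)
print("hood front x_s", np.nanpercentile(S[m][:,0],1), "y range",np.nanpercentile(S[m][:,1],[0.3,99.7]))
b=(abs(S[...,2]-6)<2.5)&(S[...,0]<-50)&(S[...,0]>-125); print("bed y",np.nanpercentile(S[b][:,1],[.5,99.5]),np.nanmedian(S[b][:,2]))
b=(abs(S[...,2]-55)<8)&(abs(S[...,1])<25)&(S[...,0]<-30)
print("box",np.nanmedian(S[b][:,2]),cv2.minAreaRect(S[b][:,:2].astype(np.float32)))
```

```text
239 142 [-33.7  42.5  27. ]
241 138 [-31.1  40.3  26.8]
400 141 [-31.6 -46.3  27.3]
398 138 [-31.1 -44.7  26.8]
268 85 [-3.5 25.9 26.4]
272 80 [-0.2 24.1 23.2]
370 82 [ -1.2 -27.7  26.2]
366 80 [ -1.3 -24.   38.7]
320 72 [ 0.5 -1.8 46.8]
200 70 [ 1.5 52.5 50.1]
440 70 [  1.8 -55.3  52.9]
hood front x_s 1.7642925302110855 y range [-64.73542533  62.10563143]
bed y [-183.99638141   47.84289505] 5.974110562311682
box 55.379336395382225 ((-84.72964477539062, -0.2865638732910156), (72.80524444580078, 49.85700607299805), 2.67889404296875)
```

>>> arm_command --steps '[[0, [0.1, 0, 1.0], 0.006], [0, [0, 0, 1.0], 0], [0, [0, 0, 0.5], 0], [0, [0, 0, 0.2], 0], [0, [0, 0, 0.1], 0]]'

```text
clock: 6.78
eef_pos: [576.7, 6.1, -13.3]
eef_rot: [-3.142, 0.003, 0.116]
wrist_force: [-14.7, -1.9, 24.4]
finger_gap: 30.0
```

>>> arm_command --steps '[[0, [0, 0, 0.05], 0], [0, [0, 0, 0], 0]]'

```text
clock: 6.95
eef_pos: [576.7, 6.1, -13.3]
eef_rot: [3.142, 0.002, 0.117]
wrist_force: [-11.7, -1.6, 17.5]
finger_gap: 29.8
```

>>> arm_command --steps '[[0, [0, 0, -0.05], 0], [0.55, [0, 0, 0], 0], [0.55, [0, 0, 0], 0], [0.55, [0, 0, 0], 0], [0.55, [0, 0, 0], 0]]'

```text
clock: 7.37
eef_pos: [577.5, 6.6, -13.5]
eef_rot: [-3.142, 0.0, 0.117]
wrist_force: [-0.4, -0.1, 0.4]
finger_gap: 51.0
```

>>> arm_command --steps '[[0.6, [0, 0, -0.5], 0], [0.6, [0, 0, -1.5], 0], [0.6, [0, 0, -3], 0], [0.6, [0, 0, -3], 0], [0.6, [0, 0, -2], 0]]'

```text
clock: 7.78
eef_pos: [578.2, 6.6, 89.8]
eef_rot: [3.141, -0.002, 0.117]
wrist_force: [-0.8, 0.3, 0.8]
finger_gap: 56.4
```

Run:
```python
from h import *
s,W=wrist("w7");print(s['finger_gap'],s['eef_pos'],s['eef_rot'],s['wrist_force'])
c=np.array([566.9,98.2]);f=np.array([-.118,.993]);l=np.array([-.993,-.118])
S=np.stack([(W[...,:2]-c)@f,(W[...,:2]-c)@l,W[...,2]],-1)
b=(abs(S[...,2]-26)<5)&(abs(S[...,1])<25)&(S[...,0]<-42)&(S[...,0]>-140)
print("box",np.nanmedian(S[b][:,2]),cv2.minAreaRect(S[b][:,:2].astype(np.float32)))
m=(W[...,2]>52)&(W[...,2]<65)&(S[...,0]>-15)
print("hood front x_s", np.nanpercentile(S[m][:,0],1), "y range",np.nanpercentile(S[m][:,1],[0.3,99.7]))
```

```text
56.44736926082144 [578.23112574   6.63667209  89.79446616] [ 3.14117360e+00 -2.48853200e-03  1.17008686e-01] [-0.82447967  0.26621676  0.79189912]
box 26.322956110897046 ((-89.66161346435547, -0.3830423355102539), (30.85218620300293, 77.76318359375), 89.7579574584961)
hood front x_s -2.7623848801939985 y range [-63.58562593 171.02690685]
```

View pics/w7.png

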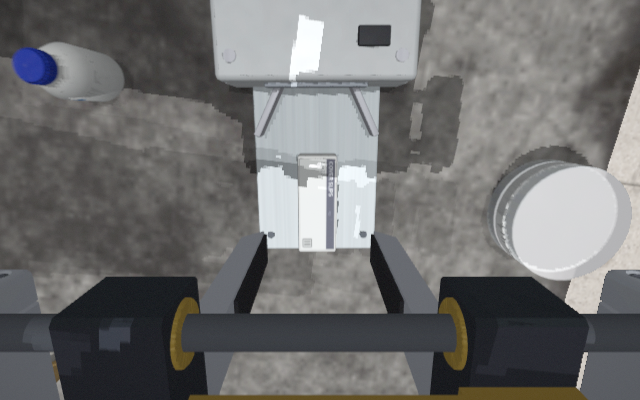

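The box is on the bed: top 26.3, x_s≈-90, y_s≈-0.4, within 0.3° of the feed direction. Now the push stick.

```bash
python3 -c "
from h import *
plan([451,-314,110],0.246,10,op=0.6)"
```

```text
[[0.6, [-1.65, 3.03, -0.17], np.float64(-0.013)], [0.6, [-1.69, 3.01, -0.17], np.float64(-0.013)], [0.6, [-1.73, 2.99, -0.17], np.float64(-0.013)], [0.6, [-1.77, 2.97, -0.17], np.float64(-0.013)], [0.6, [-1.81, 2.94, -0.17], np.float64(-0.013)]]
[[0.6, [-1.85, 2.92, -0.17], np.float64(-0.013)], [0.6, [-1.88, 2.9, -0.17], np.float64(-0.013)], [0.6, [-1.92, 2.87, -0.16], np.float64(-0.013)], [0.6, [-1.96, 2.85, -0.17], np.float64(-0.013)], [0.6, [-2.0, 2.82, -0.16], np.float64(-0.013)]]
end [ 451. -314.  110.] 0.247 turn/row deg -0.74 mm/row 34.6
```

>>> arm_command --steps '[[0.6, [-1.65, 3.0, -0.2], -0.013], [0.6, [-1.7, 3.0, -0.2], -0.013], [0.6, [-1.7, 3.0, -0.2], -0.013], [0.6, [-1.75, 3.0, -0.2], -0.013], [0.6, [-1.8, 3.0, -0.2], -0.013]]'

```text
clock: 8.25
eef_pos: [513.0, -155.3, 97.0]
eef_rot: [3.141, -0.0, 0.183]
wrist_force: [0.8, -0.5, -0.0]
finger_gap: 56.4
```

>>> arm_command --steps '[[0.6, [-1.85, 2.9, -0.2], -0.013], [0.6, [-1.9, 2.9, -0.2], -0.013], [0.6, [-1.9, 2.9, -0.2], -0.013], [0.6, [-1.95, 2.85, -0.2], -0.013], [0.6, [-2.0, 2.8, -0.2], -0.013]]'

```text
clock: 8.67
eef_pos: [448.7, -315.8, 107.1]
eef_rot: [3.141, -0.0, 0.248]
wrist_force: [1.0, -0.1, -1.1]
finger_gap: 56.3
```

>>> arm_command --steps '[[0.6, [0, 0, 0], 0], [0.6, [0, 0, 0], 0]]'

```text
clock: 8.83
eef_pos: [448.9, -315.5, 106.8]
eef_rot: [3.142, -0.0, 0.244]
wrist_force: [-0.0, 0.7, -0.2]
finger_gap: 56.5
```

Run:
```python
from h import *
s,W=wrist("w8");print(s['finger_gap'],s['eef_pos'],s['eef_rot'],s['wrist_force'])
near=(abs(W[...,0]-440)<70)&(W[...,1]<-130)&(W[...,1]>-370)
m=near&(W[...,2]>40)&(W[...,2]<53); print("grip",m.sum(),np.median(W[m][:,2]),rect(W,m))
m=near&(W[...,2]>6)&(W[...,2]<22)&(W[...,1]>-260); print("blade",m.sum(),np.median(W[m][:,2]),rect(W,m))
```

```text
56.48041174679357 [ 448.87172349 -315.45925033  106.78444599] [ 3.14156404e+00 -1.07783539e-04  2.44240190e-01] [-0.0126618   0.67470976 -0.19635626]
grip 1470 46.578716078018445 ((452.3902282714844, -313.1645202636719), (15.836359977722168, 58.887725830078125), 14.593988418579102)
blade 2769 14.000928583377146 ((423.547119140625, -211.8891143798828), (29.33045768737793, 102.68090057373047), 10.129315376281738)
```

View pics/w8.png

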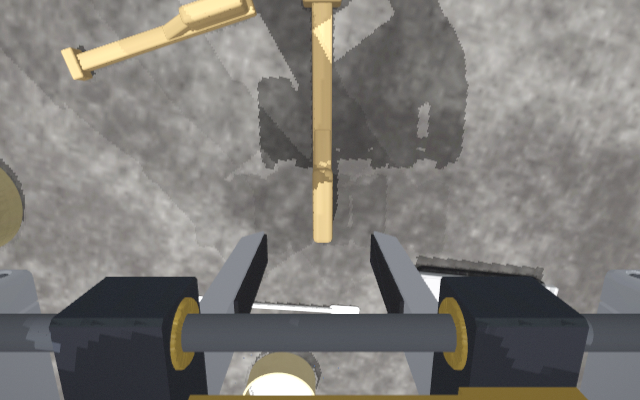

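Run:
```python
from h import *
W=np.load("pics/w8.npy");P=np.array([448.87,-315.46]);y=.2442
X=np.array([np.cos(y),np.sin(y)]);Y=np.array([np.sin(y),-np.cos(y)])
tx=(W[...,:2]-P)@X; ty=(W[...,:2]-P)@Y
m=(abs(W[...,0]-440)<70)&(W[...,1]<-130)&(W[...,1]>-370)&(W[...,2]>44)&(W[...,2]<50)
print(np.percentile(tx[m],[1,50,99]),np.percentile(ty[m],[1,50,99]))
for v in range(175,245,8):
    u=np.where(m[v])[0]; print(v,u.min() if len(u) else None,u.max() if len(u) else None, tx[v][m[v]].mean(), ty[v][m[v]].mean())
p=cv2.imread("pics/w8.png");cv2.imwrite("pics/w8c.png",cv2.resize(p[120:270,230:410],None,fx=4,fy=4))
m=(W[...,2]>8)&(W[...,2]<20)
for v in (15,40,80,110): k=m[v,290:355]; print("blade",v,tx[v,290:355][k].mean(),ty[v,290:355][k].mean())
```

```text
[-3.2551957   3.89700719 11.21265631] [-29.60305765  -2.52576717  27.29838271]
175 313 331 3.819756317855584 -27.070526488740263
183 313 331 3.839695832761733 -20.81609077750861
191 313 331 3.84743714286209 -14.630426933245381
199 313 331 3.8655640293139455 -8.233718449573924
207 314 330 3.885213629473004 -1.770010545789329
215 313 332 4.3015518651275055 4.842498009561486
223 313 331 3.9201588654107726 11.427245055764233
231 314 331 4.3386844284866966 18.069805634578515
239 314 331 4.359183670667785 24.80631854829006
blade 15 3.1077002073247986 -146.2075084861142
blade 40 3.5382508701561877 -128.5026419564047
blade 80 3.5970300364145245 -98.75909170632312
blade 110 4.063292219652669 -75.42686979680809
```

View pics/w8c.png

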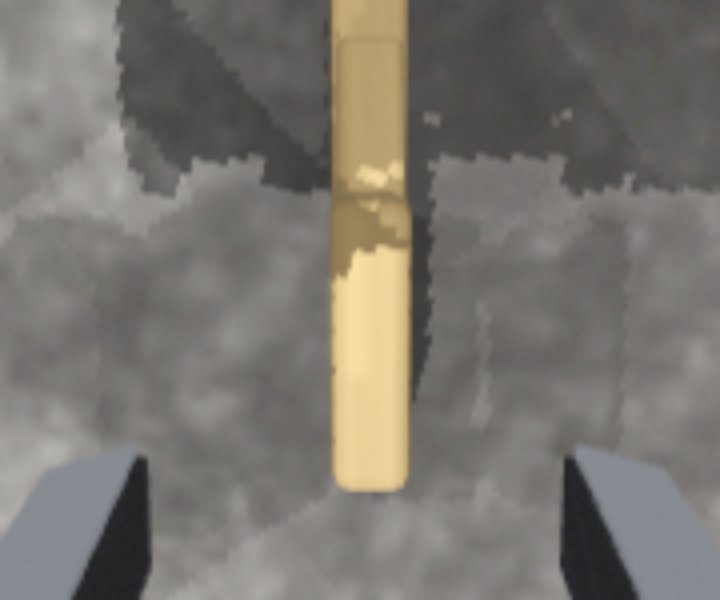

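Run:
```python
from h import *
print(manip.calibration("wrist"))
W=np.load("pics/w8.npy"); print(W[207,322], W[207,318])
s=manip.read_state(); print(s['eef_pos'],s['eef_rot'])
```

```text
{'fx': 349.3408220064392, 'fy': 349.3408220064392, 'cx': 318.41792360563085, 'cy': 202.0326206103375, 'tool_from_camera': array([[ 9.99999253e-01, -2.78977014e-04,  1.19029255e-03,
         7.51259229e-01],
       [-2.23097249e-05,  9.69289599e-01,  2.45922086e-01,
        -7.27254541e+01],
       [-1.22234480e-03, -2.45921928e-01,  9.69288869e-01,
        -2.03878761e+02],
       [ 0.00000000e+00,  0.00000000e+00,  0.00000000e+00,
         1.00000000e+00]])}
[ 452.24312522 -312.90845236   46.3937338 ] [ 449.07225844 -313.14241468   48.39685574]
[ 449.3510959  -314.32361694  106.66516182] [-3.14126838e+00 -8.49598760e-06  2.45763802e-01]
```

The tip offset of 25 mm still holds, and repeated readings scatter by about 1–2 mm. Relative to the finger midpoint (319 px), the grip centre (322.7 px) is about 3 mm towards tool +x.

>>> arm_command --steps '[[0.6, [0.27, -0.15, 3.0], 0], [0.6, [0, 0, 3.0], 0], [0.6, [0, 0, 2.5], 0], [0.6, [0, 0, 1.0], 0], [0.6, [0, 0, 0], 0]]'

```text
clock: 9.3
eef_pos: [451.3, -310.4, 9.8]
eef_rot: [-3.138, 0.002, 0.248]
wrist_force: [0.2, -0.3, -0.5]
finger_gap: 56.6
```

Run:
```python
from h import *
s,W=wrist("w9");print(s['finger_gap'],s['eef_pos'],s['eef_rot'],s['wrist_force'])
p=cv2.imread("pics/w9.png");cv2.imwrite("pics/w9c.png",cv2.resize(p[0:330,160:480],None,fx=1.8,fy=1.8))
```

```text
56.592317757103416 [ 451.30235685 -310.44051911    9.82032847] [-3.13842936e+00  2.27470019e-03  2.48321247e-01] [ 0.18037241 -0.3007661  -0.50134581]
```

View pics/w9c.png

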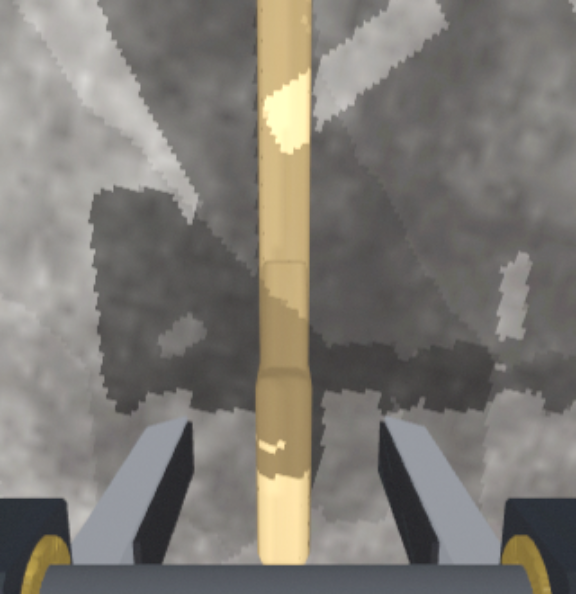

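>>> arm_command --steps '[[0.6, [0, 0.15, 1.0], 0], [0.6, [0, 0, 0.7], 0], [0.6, [0, 0, 0.3], 0], [0, [0, 0, 0], 0], [0, [0, 0, 0], 0]]' --force 50

```text
clock: 9.77
eef_pos: [452.2, -313.8, -8.0]
eef_rot: [3.141, -0.0, 0.247]
wrist_force: [0.7, 0.9, -0.0]
finger_gap: 46.5
```

>>> arm_command --steps '[[0, [0, 0, 0], 0], [0, [0, 0, 0], 0], [0, [0, 0, 0], 0], [0, [0, 0, 0], 0], [0, [0, 0, 0], 0]]'

```text
clock: 10.18
eef_pos: [452.2, -313.7, -8.1]
eef_rot: [3.141, -0.0, 0.247]
wrist_force: [-0.6, -0.1, 0.8]
finger_gap: 15.8
```

>>> arm_command --steps '[[0, [0, 0, 0], 0], [0, [0, 0, 0], 0], [0, [0, 0, 0], 0]]'

```text
clock: 10.43
eef_pos: [452.2, -313.7, -8.1]
eef_rot: [3.141, -0.0, 0.247]
wrist_force: [-0.9, 0.0, 2.6]
finger_gap: 15.5
```

Gripped at 15.5 mm gap. I'll lift and check for droop on the way to behind the box.

>>> arm_command --steps '[[0, [0, 0, -0.3], 0], [0, [0, 0, -1.0], 0], [0, [0, 0, -1.5], 0], [0, [0, 0, -0.5], 0], [0, [0, 0, 0], 0]]'

```text
clock: 10.85
eef_pos: [452.8, -314.2, 26.4]
eef_rot: [3.139, -0.002, 0.247]
wrist_force: [-0.4, -0.3, -0.5]
finger_gap: 15.4
```

Run:
```python
from h import *
s=manip.read_state(); print(s['eef_pos'],s['eef_rot'],s['wrist_force'],s['moment'],s['finger_gap'])
p,d=manip.camera("scene"); cv2.imwrite("pics/s4.png",cv2.resize(p[130:240,330:440,::-1],None,fx=5,fy=5,interpolation=cv2.INTER_CUBIC))
W=cloud("scene",d); m=np.zeros((400,640),bool); m[160:230,360:420]=1
q=W[m&(W[...,2]>12)&(W[...,2]<58)&(W[...,1]>-240)&(W[...,0]<470)&(W[...,0]>390)]
for y in range(-240,-140,15):
    k=q[(q[:,1]>=y)&(q[:,1]<y+15)]
    if len(k)>3: print(y,len(k),np.percentile(k[:,2],[5,85]).round(1))
plan([603.0,-205.7,22],0.118,7,op=0)
```

```text
[ 452.82894636 -314.22306123   26.43050134] [ 3.13940985e+00 -1.68107143e-03  2.47032340e-01] [-0.43680377 -0.3116421  -0.45071403] [-0.06783865 -0.1311961  -0.00135769] 15.448232121406031
-240 18 [42.5 49.9]
-225 22 [40.4 50.7]
-210 23 [40.2 50.2]
-195 24 [47.7 50.5]
-180 11 [49.  51.8]
-165 102 [37.5 53.2]
[[0, [2.46, -0.97, 0.05], np.float64(0.018)], [0, [2.45, -1.02, 0.05], np.float64(0.018)], [0, [2.43, -1.06, 0.05], np.float64(0.018)], [0, [2.41, -1.1, 0.05], np.float64(0.018)], [0, [2.39, -1.15, 0.05], np.float64(0.018)]]
[[0, [2.36, -1.19, 0.05], np.float64(0.018)], [0, [2.34, -1.23, 0.04], np.float64(0.018)]]
end [ 603.  -205.8   22. ] 0.121 turn/row deg 1.03 mm/row 26.5
```

View pics/s4.png

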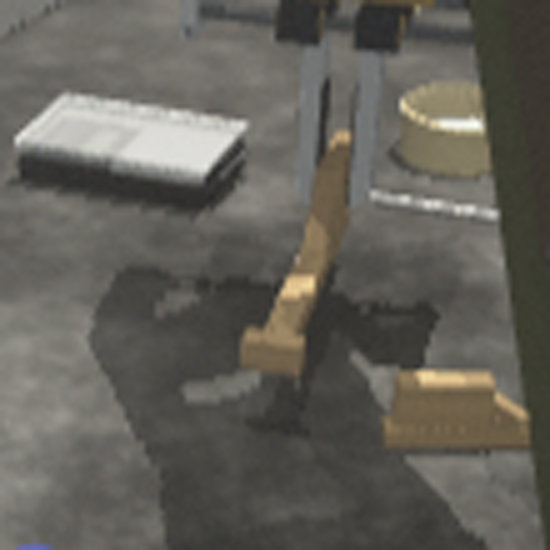

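The stick is level: blade top about 50 all along, foot clear of the bench. Moving it behind the box.

>>> arm_command --steps '[[0, [2.45, -0.95, 0.05], 0.018], [0, [2.45, -1.0, 0.05], 0.018], [0, [2.45, -1.05, 0.05], 0.018], [0, [2.4, -1.1, 0.05], 0.018], [0, [2.4, -1.15, 0.05], 0.018]]'

```text
clock: 11.32
eef_pos: [560.6, -235.8, 21.4]
eef_rot: [-3.141, 0.001, 0.156]
wrist_force: [0.4, -0.1, -1.6]
finger_gap: 15.8
```

>>> arm_command --steps '[[0, [2.35, -1.2, 0.05], 0.018], [0, [2.35, -1.25, 0.05], 0.021], [0, [0, 0, 0.5], 0], [0, [0, 0, 0], 0]]'

```text
clock: 11.65
eef_pos: [602.6, -204.5, 14.3]
eef_rot: [-3.14, 0.002, 0.12]
wrist_force: [-0.9, 0.2, -2.3]
finger_gap: 15.8
```

Run:
```python
from h import *
s,W=wrist("w10");print(s['finger_gap'],s['eef_pos'],s['eef_rot'],s['wrist_force'])
```

```text
15.844662897815374 [ 602.56640278 -204.53183314   14.28258599] [-3.14044451e+00  2.18264699e-03  1.19892444e-01] [-0.92147735  0.17397005 -2.26363591]
```

View pics/w10.png

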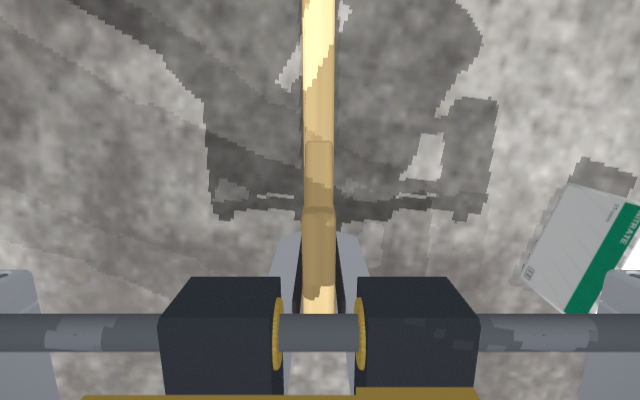

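>>> arm_command --steps '[[0, [0, 0, 0.8], 0], [0, [0, 0, 0.5], 0], [0, [0, 0, 0.1], 0], [0, [0, 0, 0], 0]]'

```text
clock: 12.03
eef_pos: [602.2, -206.1, 1.6]
eef_rot: [-3.141, 0.001, 0.117]
wrist_force: [0.3, -0.6, -0.3]
finger_gap: 15.5
```

Run:
```python
from h import *
s=manip.read_state(); print(s['eef_pos'],s['eef_rot'],s['wrist_force'])
p,d=manip.camera("top"); cv2.imwrite("pics/t5.png",cv2.resize(p[130:230,230:400,::-1],None,fx=4.5,fy=4.5,interpolation=cv2.INTER_CUBIC)); np.save("pics/t5.npy",d)
p,d=manip.camera("scene"); cv2.imwrite("pics/s5.png",cv2.resize(p[150:260,230:350,::-1],None,fx=5,fy=5,interpolation=cv2.INTER_CUBIC)); np.save("pics/s5.npy",d)
```

```text
[ 602.1667271  -206.07456509    1.61028698] [-3.14105544e+00  1.01737668e-03  1.17241874e-01] [ 0.28230121 -0.61565153 -0.30671094]
```

View pics/t5.png

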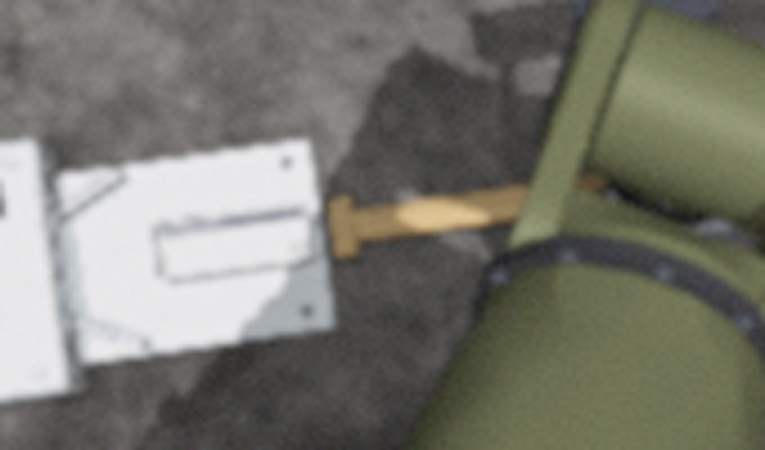

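View pics/s5.png

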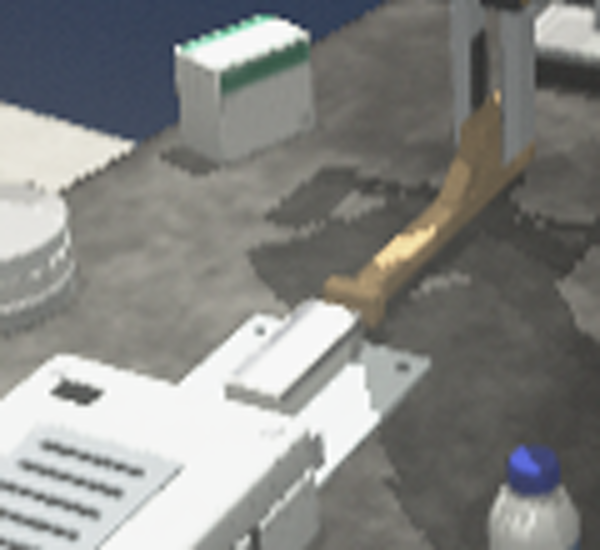

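Run:
```python
from h import *
W=cloud("top",np.load("pics/t5.npy"))
c=np.array([566.9,98.2]);f=np.array([-.118,.993]);l=np.array([-.993,-.118])
S=np.stack([(W[...,:2]-c)@f,(W[...,:2]-c)@l,W[...,2]],-1)
b=(abs(S[...,2]-26)<5)&(abs(S[...,1])<25)&(S[...,0]<-46)&(S[...,0]>-131)
print("box",np.nanmedian(S[b][:,2]),cv2.minAreaRect(S[b][:,:2].astype(np.float32)))
b=(S[...,2]>14)&(S[...,2]<32)&(abs(S[...,1])<25)&(S[...,0]<-133)&(S[...,0]>-152)
print("foot",np.nanmedian(S[b][:,2]),cv2.minAreaRect(S[b][:,:2].astype(np.float32)),S[b].min(0),S[b].max(0))
b=(S[...,2]>14)&(S[...,2]<32)&(abs(S[...,1])<25)&(S[...,0]<-155)&(S[...,0]>-185)
print("blade",np.nanmedian(S[b],0),cv2.minAreaRect(S[b][:,:2].astype(np.float32)))
m=(W[...,2]>52)&(W[...,2]<65)&(S[...,0]>-15)&(S[...,0]<190)&(abs(S[...,1])<80)
print("hood",cv2.minAreaRect(S[m][:,:2].astype(np.float32)))
```

```text
box 25.984045214467635 ((-91.26849365234375, 0.6257991790771484), (77.7658462524414, 31.06728744506836), 0.2506861984729767)
foot 27.115431812318125 ((-146.8334197998047, 0.3622283935546875), (29.212854385375977, 10.021482467651367), 89.82756042480469) [-151.85148097  -14.25048298   21.27848518] [-141.80378493   14.97868344   31.39187084]
blade [-169.83380105    1.54565114   23.36830597] ((-170.01687622070312, 0.7549428939819336), (29.818819046020508, 16.534812927246094), 0.8399702906608582)
hood ((91.6878662109375, 1.4257049560546875), (186.11900329589844, 130.1201171875), 0.16343232989311218)
```

In the top view the foot and box are in line (y 0.4 vs 0.6), with an 11.7 mm gap. I'll lower 1.5 mm and start pushing.

>>> arm_command --steps '[[0, [0, -0.3, 0.15], 0], [0, [0, -0.6, 0], 0], [0, [0, -0.6, 0], 0], [0, [0, -0.6, 0], 0], [0, [0, -0.6, 0], 0]]' --force 55

```text
clock: 12.55
eef_pos: [599.6, -178.1, 0.9]
eef_rot: [3.141, -0.0, 0.118]
wrist_force: [-0.1, 0.4, -0.8]
finger_gap: 15.6
```

>>> arm_command --steps '[[0, [0, -0.8, 0], 0], [0, [0, -0.8, 0], 0], [0, [0, -0.8, 0], 0], [0, [0, -0.8, 0], 0], [0, [0, -0.8, 0], 0]]'

```text
clock: 12.97
eef_pos: [594.9, -138.3, 0.8]
eef_rot: [3.142, -0.0, 0.118]
wrist_force: [0.9, -0.9, -1.7]
finger_gap: 16.0
```

Run:
```python
from h import *
s=manip.read_state(); print(s['eef_pos'],s['eef_rot'],s['wrist_force'])
p,d=manip.camera("top"); cv2.imwrite("pics/t6.png",cv2.resize(p[130:230,230:400,::-1],None,fx=4.5,fy=4.5,interpolation=cv2.INTER_CUBIC)); np.save("pics/t6.npy",d)
```

```text
[ 594.87285594 -138.26001501    0.7907127 ] [ 3.14157427e+00 -1.37749622e-05  1.18222525e-01] [ 0.86599086 -0.91136829 -1.68037098]
```

View pics/t6.png

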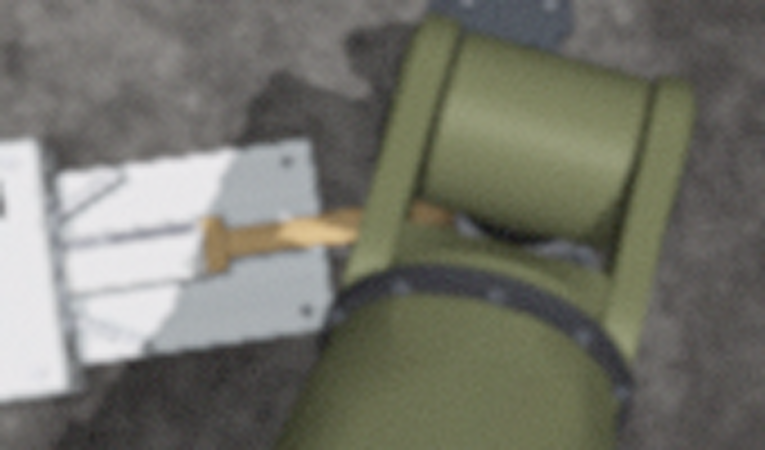

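The box front is entering the mouth (crop ≈65,265), with the foot square behind it (215,245). Continuing.

>>> arm_command --steps '[[0, [0, -0.8, 0], 0], [0, [0, -0.8, 0], 0], [0, [0, -0.8, 0], 0], [0, [0, -0.8, 0], 0], [0, [0, -0.8, 0], 0]]'

```text
clock: 13.43
eef_pos: [590.1, -98.6, 0.8]
eef_rot: [3.142, -0.0, 0.118]
wrist_force: [-0.4, -0.4, 0.5]
finger_gap: 15.9
```

>>> arm_command --steps '[[0, [0, -0.8, 0], 0], [0, [0, -0.8, 0], 0], [0, [0, -0.8, 0], 0], [0, [0, -0.8, 0], 0], [0, [0, -0.6, 0], 0]]'

```text
clock: 13.85
eef_pos: [585.7, -60.7, 0.8]
eef_rot: [-3.142, 0.0, 0.118]
wrist_force: [0.2, -1.4, 0.3]
finger_gap: 15.8
```

>>> arm_command --steps '[[0, [0, -0.2, 0], 0], [0, [0, -0.2, 0], 0], [0, [0, -0.2, 0], 0], [0, [0, -0.2, 0], 0]]'

```text
clock: 14.18
eef_pos: [584.8, -53.9, 0.8]
eef_rot: [3.142, -0.0, 0.118]
wrist_force: [0.9, -1.2, -0.5]
finger_gap: 15.7
```

>>> arm_command --steps '[[0, [0, -0.2, 0], 0], [0, [0, -0.2, 0], 0], [0, [0, -0.2, 0], 0]]'

```text
clock: 14.43
eef_pos: [584.1, -47.8, 0.7]
eef_rot: [3.142, -0.0, 0.118]
wrist_force: [-0.3, -1.2, -0.5]
finger_gap: 15.6
```

>>> arm_command --steps '[[0, [0, -0.2, 0], 0], [0, [0, -0.2, 0], 0]]'

```text
clock: 14.6
eef_pos: [583.6, -43.7, 0.8]
eef_rot: [3.142, 0.0, 0.118]
wrist_force: [0.3, -1.4, -1.3]
finger_gap: 15.3
```

>>> arm_command --steps '[[0, [0, -0.2, 0], 0], [0, [0, -0.2, 0], 0]]'

```text
clock: 14.77
eef_pos: [583.2, -39.7, 0.8]
eef_rot: [3.142, 0.0, 0.118]
wrist_force: [0.3, -1.2, -0.9]
finger_gap: 15.7
```

>>> arm_command --steps '[[0, [0, -0.2, 0], 0], [0, [0, -0.2, 0], 0]]'

```text
clock: 14.93
eef_pos: [582.7, -35.7, 0.7]
eef_rot: [3.142, -0.0, 0.118]
wrist_force: [-0.1, -0.9, -0.6]
finger_gap: 15.9
```

>>> arm_command --steps '[[0, [0, -0.2, 0], 0], [0, [0, -0.2, 0], 0]]'

```text
clock: 15.1
eef_pos: [582.2, -31.7, 0.7]
eef_rot: [-3.142, 0.0, 0.118]
wrist_force: [-0.7, -0.7, -1.2]
finger_gap: 15.1
```

>>> arm_command --steps '[[0, [0, -0.2, 0], 0], [0, [0, -0.2, 0], 0]]'

```text
clock: 15.27
eef_pos: [581.8, -27.7, 0.7]
eef_rot: [-3.142, 0.0, 0.118]
wrist_force: [0.7, -0.5, -0.5]
finger_gap: 15.6
```

>>> arm_command --steps '[[0, [0, -0.2, 0], 0], [0, [0, -0.2, 0], 0]]'

```text
clock: 15.43
eef_pos: [581.3, -23.8, 0.8]
eef_rot: [-3.142, -0.0, 0.118]
wrist_force: [0.0, -1.5, -0.7]
finger_gap: 15.8
```

>>> arm_command --steps '[[0, [0, -0.2, 0], 0], [0, [0, -0.2, 0], 0]]'

```text
clock: 15.6
eef_pos: [580.8, -19.8, 0.8]
eef_rot: [3.142, -0.0, 0.118]
wrist_force: [0.0, -1.6, -0.3]
finger_gap: 16.0
```

>>> arm_command --steps '[[0, [0, -0.2, 0], 0], [0, [0, -0.2, 0], 0]]'

```text
clock: 15.77
eef_pos: [580.4, -15.8, 0.8]
eef_rot: [-3.142, -0.0, 0.118]
wrist_force: [-0.0, -1.0, -0.8]
finger_gap: 15.6
```

>>> arm_command --steps '[[0, [0, -0.2, 0], 0], [0, [0, -0.2, 0], 0]]'

```text
clock: 15.93
eef_pos: [579.9, -11.9, 0.7]
eef_rot: [-3.142, -0.0, 0.118]
wrist_force: [0.5, -0.2, -1.1]
finger_gap: 15.9
```

>>> arm_command --steps '[[0, [0, -0.2, 0], 0], [0, [0, -0.2, 0], 0]]'

```text
clock: 16.1
eef_pos: [579.4, -7.9, 0.8]
eef_rot: [-3.142, -0.0, 0.118]
wrist_force: [-0.2, -1.5, -1.3]
finger_gap: 15.3
```

>>> arm_command --steps '[[0, [0, -0.2, 0], 0], [0, [0, -0.2, 0], 0]]'

```text
clock: 16.27
eef_pos: [578.9, -3.9, 0.7]
eef_rot: [-3.142, -0.0, 0.118]
wrist_force: [0.2, -0.9, -0.4]
finger_gap: 15.9
```

>>> arm_command --steps '[[0, [0, -0.2, 0], 0], [0, [0, -0.2, 0], 0]]'

```text
clock: 16.43
eef_pos: [578.5, 0.1, 0.8]
eef_rot: [-3.142, -0.0, 0.118]
wrist_force: [0.3, -1.4, -0.6]
finger_gap: 15.6
```

>>> arm_command --steps '[[0, [0, -0.2, 0], 0], [0, [0, -0.2, 0], 0]]'

```text
clock: 16.6
eef_pos: [578.0, 4.0, 0.8]
eef_rot: [3.142, 0.0, 0.118]
wrist_force: [0.3, -2.2, 0.1]
finger_gap: 15.6
```

>>> arm_command --steps '[[0, [0, -0.1, 0], 0], [0, [0, -0.1, 0], 0]]'

```text
clock: 16.77
eef_pos: [577.9, 5.6, 0.9]
eef_rot: [3.141, -0.0, 0.118]
wrist_force: [1.1, -5.5, 0.5]
finger_gap: 16.0
```

>>> arm_command --steps '[[0, [0, -0.1, 0], 0], [0, [0, -0.1, 0], 0]]'

```text
clock: 16.93
eef_pos: [577.8, 7.2, 0.9]
eef_rot: [3.141, -0.001, 0.118]
wrist_force: [0.7, -7.8, 0.3]
finger_gap: 15.2
```

Contact with the stop. Easing up to about 11 N.

>>> arm_command --steps '[[0, [0, -0.1, 0], 0], [0, [0, -0.1, 0], 0], [0, [0, 0, 0], 0]]'

```text
clock: 17.18
eef_pos: [577.7, 8.8, 1.0]
eef_rot: [3.14, -0.001, 0.118]
wrist_force: [0.4, -11.0, 0.7]
finger_gap: 15.6
```

>>> arm_command --steps '[[0, [0, -0.05, 0], 0], [0, [0, 0, 0], 0], [0, [0, 0, 0], 0]]'

```text
clock: 17.43
eef_pos: [577.6, 9.0, 1.1]
eef_rot: [3.14, -0.001, 0.118]
wrist_force: [0.6, -11.0, 0.6]
finger_gap: 15.8
```

Run:
```python
from h import *
for i in range(3):
    s=manip.read_state(); p,d=manip.camera("top"); print(s['wrist_force'],s['eef_pos'])
cv2.imwrite("pics/t7.png",cv2.resize(p[130:230,230:400,::-1],None,fx=4.5,fy=4.5,interpolation=cv2.INTER_CUBIC)); np.save("pics/t7.npy",d)
s,W=wrist("w11")
```

```text
[  0.55794901 -11.04612085   0.59161476] [577.6474143    9.03780816   1.05271031]
[  2.02250063 -10.66563932   0.20208912] [577.64419375   9.03153457   1.0505314 ]
[  1.39348055 -10.94102483   0.46882056] [577.64835894   9.01731233   1.05938217]
```

View pics/w11.png

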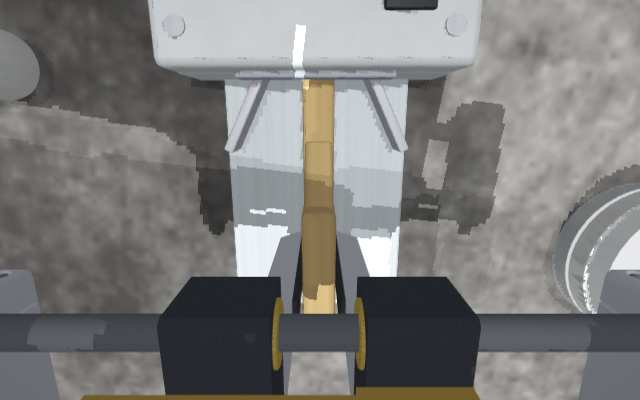

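The force holds steady at about 11 N with a gradient of roughly 2 N/mm, which matches the sprung stop. Retracting straight back.

>>> arm_command --steps '[[0, [0, 0.3, 0], 0], [0, [0, 0.5, 0], 0], [0, [0, 1.0, 0], 0], [0, [0, 1.5, 0], 0], [0, [0, 2.0, 0], 0]]'

```text
clock: 18.05
eef_pos: [583.4, -42.4, 0.7]
eef_rot: [-3.141, 0.0, 0.119]
wrist_force: [0.5, 0.4, -1.4]
finger_gap: 15.4
```

>>> arm_command --steps '[[0, [0, 2.5, 0], 0], [0, [0, 2.5, 0], 0], [0, [0, 2.5, 0], 0], [0, [0, 2.5, 0], 0], [0, [0, 2.5, 0], 0]]'

```text
clock: 18.47
eef_pos: [598.1, -168.0, 0.6]
eef_rot: [-3.141, 0.0, 0.118]
wrist_force: [0.1, 0.1, -0.5]
finger_gap: 15.7
```

>>> arm_command --steps '[[0, [0, 2.0, 0], 0], [0, [0, 1.5, 0], 0], [0, [0, 1.0, -0.5], 0], [0, [0, 0.5, -0.5], 0], [0, [0, 0, 0], 0]]'

```text
clock: 18.88
eef_pos: [604.7, -216.8, 12.1]
eef_rot: [3.141, -0.002, 0.117]
wrist_force: [-0.1, 0.6, -1.6]
finger_gap: 15.5
```

Run:
```python
from h import *
s=manip.read_state(); print(s['eef_pos'],s['eef_rot'],s['wrist_force'],s['finger_gap'])
p,d=manip.camera("top"); cv2.imwrite("pics/t8.png",cv2.resize(p[130:230,230:400,::-1],None,fx=4.5,fy=4.5,interpolation=cv2.INTER_CUBIC))
plan([452.3,-313.7,20],0.247,7,op=0)
```

```text
[ 604.68619748 -216.82837321   12.09081177] [ 3.14083355e+00 -1.55238758e-03  1.17470364e-01] [-0.12706087  0.64542395 -1.55793546] 15.460195311167194
[[0, [-2.32, 1.13, -0.12], np.float64(-0.018)], [0, [-2.34, 1.09, -0.12], np.float64(-0.018)], [0, [-2.36, 1.05, -0.12], np.float64(-0.018)], [0, [-2.38, 1.0, -0.12], np.float64(-0.018)], [0, [-2.4, 0.96, -0.12], np.float64(-0.018)]]
[[0, [-2.42, 0.91, -0.12], np.float64(-0.018)], [0, [-2.44, 0.88, -0.12], np.float64(-0.018)]]
end [ 452.3 -313.7   20. ] 0.244 turn/row deg -1.03 mm/row 25.9
```

View pics/t8.png

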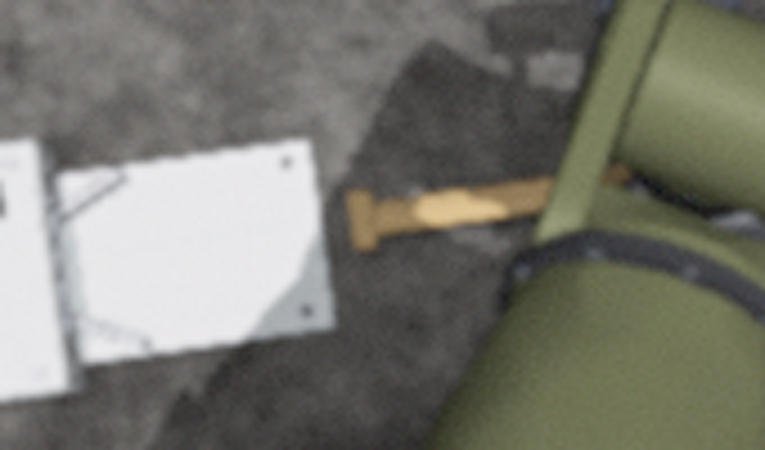

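The bed is empty, the box is inside, and the stick is clear behind the bed edge (foot at crop 365,220). Carrying the stick back to its spot.

>>> arm_command --steps '[[0, [-2.3, 1.15, -0.1], -0.018], [0, [-2.35, 1.1, -0.1], -0.018], [0, [-2.35, 1.05, -0.1], -0.018], [0, [-2.4, 1.0, -0.1], -0.018], [0, [-2.4, 0.95, 0], -0.018]]'

```text
clock: 19.35
eef_pos: [494.8, -285.5, 15.0]
eef_rot: [3.141, -0.0, 0.21]
wrist_force: [0.2, -0.4, -1.2]
finger_gap: 15.8
```

>>> arm_command --steps '[[0, [-2.4, 0.9, 0], -0.018], [0, [-2.4, 0.9, 0], -0.018], [0, [0, 0, 0.3], 0], [0, [0, 0, 0], 0]]'

```text
clock: 19.68
eef_pos: [452.1, -313.7, 11.6]
eef_rot: [-3.141, 0.0, 0.243]
wrist_force: [0.2, 0.1, -1.0]
finger_gap: 15.4
```

>>> arm_command --steps '[[0, [0, 0, 0.8], 0], [0, [0, 0, 0.5], 0], [0, [0, 0, 0.3], 0], [0, [0, 0, 0], 0]]'

```text
clock: 20.02
eef_pos: [452.6, -313.1, -5.4]
eef_rot: [-3.14, 0.001, 0.245]
wrist_force: [0.2, -0.0, -1.4]
finger_gap: 15.5
```

>>> arm_command --steps '[[0, [0, 0, 0.1], 0], [0, [0, 0, 0.1], 0], [0, [0, 0, 0], 0]]'

```text
clock: 20.27
eef_pos: [452.6, -314.0, -6.3]
eef_rot: [3.142, -0.0, 0.244]
wrist_force: [-0.2, -0.6, -0.9]
finger_gap: 15.3
```

>>> arm_command --steps '[[0, [0, 0, 0.1], 0], [0, [0, 0, 0.05], 0], [0, [0, 0, 0], 0]]'

```text
clock: 20.52
eef_pos: [452.5, -314.1, -7.8]
eef_rot: [-3.142, -0.0, 0.244]
wrist_force: [1.3, -0.4, -1.3]
finger_gap: 15.7
```

>>> arm_command --steps '[[0, [0, 0, 0.03], 0], [0.6, [0, 0, 0], 0], [0.6, [0, 0, 0], 0], [0.6, [0, 0, 0], 0], [0.6, [0, 0, 0], 0]]'

```text
clock: 20.93
eef_pos: [452.6, -314.1, -7.9]
eef_rot: [3.141, -0.0, 0.244]
wrist_force: [0.3, -0.6, -0.1]
finger_gap: 38.3
```

>>> arm_command --steps '[[0.6, [0, 0, 0], 0], [0.6, [0, 0, 0], 0], [0.6, [0, 0, 0], 0], [0.6, [0, 0, 0], 0], [0.6, [0, 0, 0], 0]]'

```text
clock: 21.35
eef_pos: [452.5, -314.0, -8.1]
eef_rot: [-3.142, -0.0, 0.244]
wrist_force: [-0.4, 0.7, 0.3]
finger_gap: 56.5
```

>>> arm_command --steps '[[0.6, [0, 0, -1.0], 0], [0.6, [0, 0, -2.5], 0], [0.6, [0, 0, -4], 0], [0.6, [0, 0, -4], 0], [0.6, [0, 0, -3], 0]]'

```text
clock: 21.77
eef_pos: [452.8, -314.3, 141.0]
eef_rot: [3.139, -0.002, 0.244]
wrist_force: [0.2, 0.9, 0.2]
finger_gap: 56.5
```

>>> arm_command --steps '[[0.6, [-3, 2, 0], 0], [0.6, [-4, 0, 0], 0], [0.6, [-4, 0, 0], 0], [0.6, [-3, 0, 0], 0], [0.6, [0, 0, 0], 0]]'

```text
clock: 22.18
eef_pos: [317.8, -368.2, 137.9]
eef_rot: [3.141, 0.0, 0.241]
wrist_force: [0.1, -0.1, 0.4]
finger_gap: 56.2
```

Run:
```python
from h import *
s=manip.read_state(); print(s['eef_pos'],s['wrist_force'],s['finger_gap'])
for n in ["scene","top"]:
    p,d=manip.camera(n); cv2.imwrite(f"pics/{n}F.png",p[:,:,::-1]); np.save(f"pics/{n}F.npy",d)
W=cloud("top",d); v,u=np.mgrid[0:400,0:640]
def box(u0,u1,v0,v1,z0,z1,name):
    m=(u>=u0)&(u<=u1)&(v>=v0)&(v<=v1)&(W[...,2]>z0)&(W[...,2]<z1)
    print(name,m.sum(),np.median(W[m],0).round(1) if m.any() else None,[np.round(a,1) for a in rect(W,m)])
box(345,390,80,115,45,80,"carton"); box(250,300,80,130,30,60,"petri"); box(235,265,245,275,50,90,"drop")
box(343,363,235,265,6,30,"foot")
```

```text
[ 317.76183296 -368.21282244  137.89563002] [ 0.08133504 -0.10057638  0.37043475] 56.18365155965515
carton 580 [ 766.3 -193.9   61.7] [array([ 767.8, -194.1]), array([69.7, 42.1]), np.float64(78.7)]
petri 1172 [767.9  17.8  42.7] [array([768.4,  18. ]), array([88.9, 88.6]), np.float64(2.5)]
drop 149 [399.   82.2  60.6] [array([398.8,  82.9]), array([31. , 30.8]), np.float64(79.8)]
foot 110 [ 416.3 -163.8   15.7] [array([ 417.5, -163.6]), array([29.2, 33.3]), np.float64(46.6)]
```

View pics/sceneF.png

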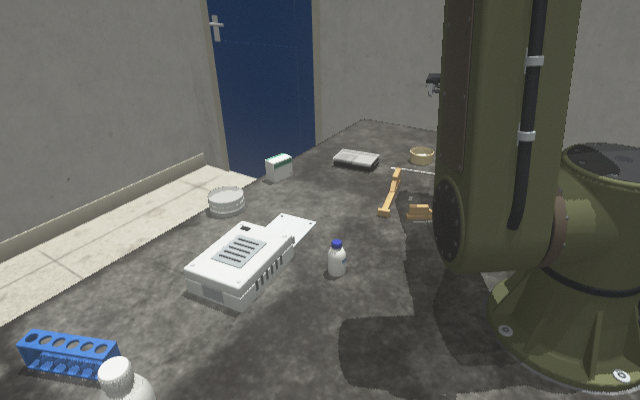

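View pics/topF.png

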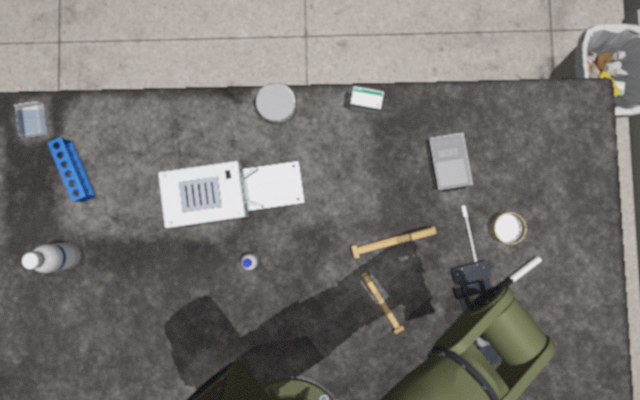

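The bed is empty at (273,187) with the box inside the hood. The stick lies flat at (395,242), upright and off the bed. The dishes, carton and bottle are where they were, within about 1 mm. The arm touches nothing.

```bash
python3 -c "
from cell import manip
print(manip.sign_off())"
```

```text
the job is handed in; nothing more can be done
None
```

I pushed the slide box into the steriliser and onto the sprung stop, and handed the job in at about 22 s of the 59 s allowed.

**What I did:**
- I set the box lengthwise on the bed, about 90 mm before the mouth and within 0.3° of the feed direction.
- I took the larger push stick by its grip and pushed until the stop pressed back. The force held at about 11 N, rising roughly 2 N per mm, as the spring should.
- I drew the stick straight back and laid it flat on the bench where it had been.

**Last checks:**
- **Bed and box:** the bed is empty, so the box is in the hood, but its final position inside can't be seen.
- **Bystanders:** the dishes, carton and dropper bottle are within about 1 mm of where they started.
- **Robot:** the gripper is clear of everything, and the wrist force is near zero.

**What disagreed or went wrong:**
- **Fingertips:** both cameras put them about 25 mm short of the reported TCP. My first grasp closed above the box without touching it. I corrected for the offset after that.
- **Wrist camera:** its calibration varies by about 2 mm from one reading to the next, so I centred the stick grasp on the fingers in the picture.
- **Setting the box down:** it pressed on the bed with up to about 24 N for a moment, below the 40 N limit.

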